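# Sort the caddy and hold it to the sprung fence for screwing

## Robot

A 6-joint arm with a two-finger parallel gripper is mounted at the origin on the work surface; the furniture and walls round the work are solid. World frame = base frame: x ahead of the robot, y to its left, z up, the work surface at z = 0. Lengths are in m, angles in degrees, forces in N, time in s.
With the tool pointing down it reaches from about 0.35 to 0.875 m from the base axis. Payload 4.2 kg.
Tool frame: the origin (TCP) lies on the centre line of the jaws, within the pads' length; the fingertips stand 19 mm ahead of it and the grasp point (between the pads) is the TCP; z points along the fingers, y is the line along which they close (so a half turn about z gives the same grasp; the last joint's range is limited). The gripper opens to 87 mm and grips with 3 to 60 N. Pads are 19 mm wide; open, the fingers measure 117 mm over their backs; the gripper's body (75 mm by 190 mm) begins 51 mm behind the grasp point.
Start: joints at [89.76, 22.042, 0.453, 0, -68.411, -14.817], TCP at [0.162, 0.604, 0.242] pointing down, gripper open.
Joint ranges: [-179.83, 179.83], [-69.29, 118.12], [-61.27, 80.66], [-181.25, 117.63], [-171.15, -9.14], [-177.46, 177.46]. Speed limits (degrees/s): [159.86, 159.86, 180, 180, 180, 180].

## Interface

Orientations are given as a 3x3 rotation matrix whose columns are the frame's x, y, z axes.
In Python, from station import sense, capture, finish_job, search_frame, masks_of gives the robot as it stands.
- The arm moves only by the tool drive_tool, never from a script. Its argument "rows" is a list of rows, each a list of 7 numbers: the opening in per cent of the stroke, from 0 (shut) to 100 (fully open), then the shift along the world's x, y, z in mm, then the turn, a rotation vector about the world's x, y, z in rad. In form: [[fingers, dx, dy, dz, wx, wy, wz], ...]. A call has 1 to 5 rows; each row shifts and turns the commanded pose from where the row before left it; what a row does not reach is not made up. A row lasts 1/12 s, in which the tool goes at most 41.7 mm and 7.16 degrees, less where a joint would pass 70% of its speed; a pose out of reach is approached as far as the arm can. A call is refused whole if a number of a shift passes 41.7 or a number of a turn 0.125, either way. A call with a gripper value outside its range is refused whole. The fingers move at their own pace and stop on an object; the grip force is fixed at half the most. Time passes only in rows, so rows that do not move let the fingers close. It gives the time, the measured TCP pose, the force, the opening and the grip force at its end, in the units of the state.
- sense(): the state, without advancing time (a new reading comes with each control period).
- capture(name): name is "scene" or "top" or "wrist"; returns a dict with "frame" (420x560x3 uint8, red, green, blue), "z_map" (420x560 float32, m along the optical axis (not along the pixel's ray), 0 where there is no reading), "fx", "fy", "cx", "cy" (pixels), "distortion" ([k1, k2, p1, p2, k3] as OpenCV has them; the pictures are not rectified), "R" (3x3) and "t" (3): a world point X has camera coordinates R X + t; the wrist camera has in their place "T_tool_cam" (4x4, takes a point from camera to tool coordinates, whose origin is the TCP and whose axes are the flange's). Camera axes: x right, y down, z forward; pixel columns grow to the right and rows downward; lengths in m; the calibration is good to about 2 mm. A picture is of the moment at which its call begins: read the wrist's pose just before it.
- finish_job(): hands the job in; it is judged then, once.
Trained networks look in a picture, given as the dict that the camera call returned (one of the last four; its "shot" number tells which), for a name from the list of things; names that differ only in an ending like _2 or _b are one class to them, and where a whole thing is asked for, a point or a joint stands for the part that bears it (a point fixed in the world has none). Each returns a list of dicts, best first, with "p" (0 to 1); they miss things now and then, are a little off and sometimes report something else, mostly with a low value. They report only what shows in the picture. A call takes as long as a camera call. They do not tell look-alikes from the thing itself.
- search_frame(label, picture): "xy" ([column, row] in pixels, amid what is visible of it).
- masks_of(label, picture): "region" (420x560 bool, what is visible of it) and "xy" ([column, row] in pixels, amid what is visible of it).
The state is a dict: "time_s": time; "joints": joint angles; "joint_velocities": joint speeds; "effort": joint torques, N m; "tcp_pos": TCP position; "ee_rot": TCP orientation; "wrist_force": force on the tool from outside, world axes, zero at the start; "moment": the same for the moment, N m; "gripper_width": opening from 0.0 (shut) to 1.0 (fully open); "gripper_force": force on a finger pad.
Only numpy, scipy, OpenCV 4.12 (cv2) and the standard library are available. Lean on these libraries where they do the work, as an engineer would, in place of code of your own. Each camera call takes 0.05 s, during which the arm holds its last target. There are 200 camera calls.

## Task

I am about to screw the little wooden caddy down. First stand the small clay cup in the caddy's wide bin and both clay rings in its narrow bin, with the caddy still away from the sprung fence; then slide the caddy on the table, squarely and centred, back against the fence board and press until the board has given way by about half of its travel (tongue tip between the two lines), without ever driving it to its end stop. Finish while still holding and pressing it there, steadily and without letting go, and leave everything else on the bench where it is.

Things in the scene. Friction and masses are not known exactly. Their poses are not given: they have to be found in the camera images.
- caddy: Loose light-wood open tray, 101 (x) x 174 (y) x 30 mm high, 0.24 to 0.39 kg, all walls 8 mm. Origin: centre of the tray's underside. Its flat +x wall (outer face 50.5 mm from the origin) goes against the fence; a bar handle sticks out of the -x side. A divider along x parts a wide bin on the left (+y, 85 mm across y) from a narrow one on the right (-y, 65 mm), both 85 mm long in x
- handle (a point): Middle of the caddy's bar handle, 91.5 mm from the caddy's origin along -x: a wooden bar along y, 14 mm thick (x), 25 to 45 mm above the table, 94 mm of it free between two side arms, with a clear gap of 34 mm between bar and tray. Pinch it from above across its 14 mm. Axes as the caddy
- cup_bin (a point): Centre of the floor of the wide bin (8 mm above the table; walls rise 22 mm above it); axes as the caddy
- ring_bin (a point): Centre of the floor of the narrow bin (8 mm above the table); axes as the caddy
- cup: Loose small round clay cup without feet, open on top, 54 x 59 mm and 31 mm high, 0.06 kg; origin at the centre of its underside
- ring_a: Loose clay ring lying flat, 35 x 34 mm across, 9 mm high; origin at the centre of its underside
- ring_b: Loose clay ring lying flat, 33 x 33 mm across, 10 mm high; origin at the centre of its underside
- fence: Sprung fence fixed to the table, its position and yaw differ each time: a wooden block 40 x 200 x 45 mm that carries a floating light-wood board in front. +x points away from the caddy, into the block: the pressing direction; y along the board. Origin at table height, 36 mm behind the board's face at rest
- board_face (a point): Centre of the front face of the fence's floating board (200 mm wide, 7 to 50 mm above the table); moves with the board; axes as the fence
- board (a joint): How far the floating board is pressed in: 0 at rest, 0.030 at its end stop (m). Spring: 2 N at first contact plus 500 N/m, so 7 N at 0.010, 9.5 N at 0.015, 12 N at 0.020. A steel tongue on the board slides over the block's top; its tip lies between two dark lines there from 0.010 to 0.020
- rock: Bystander: loose small pale clay rock, 48 x 69 x 30 mm; leave alone
- vase: Bystander: loose little clay vase, 35 x 36 mm, 51 mm high; leave alone
- coaster: Bystander: loose flat clay spiral, 73 x 78 x 13 mm; leave alone
- tripod: Bystander: loose clay bowl on three feet, 80 x 79 mm, 66 mm high; leave alone
There are look-alikes about, which are no part of the job. Several things have the shape of the fence; the one meant has the colours described above.

How it is judged:
By the outcome, as a careful person would: the job done as asked, in the order asked, and still so for the second after the job is handed in, while the arm keeps its last pose, push and grip.
It also fails if it takes over 72 s, if anything falls off the work surface, if the arm or the gripper's body presses on something with over 40 N, if the wrist force passes 120 N, or if a joint passes its speed limit or range.

## Working session

There is one attempt and no reset: what is moved stays moved. The work goes in short steps, Python scripts to look and compute and a tool call to move; the robot and the scene stay as the last step left them, time stands still between calls to the robot, and variables do not carry over. Pictures are saved under pics/ and viewed, at most 10 in all, crops included, and the job is handed in when it is done.

Besides the shell and the picture viewer there is one more tool, called after "Emit:" as a command line: name --pt "numbers of a row" for each row, then --argument value for the rest. drive_tool: Moves the arm, as the interface text tells. Its arguments: {"type":"object","properties":{"rows":{"type":"array"}},"required":["rows"]}

```bash
mkdir -p pics
cat > h.py <<'E'
import numpy as np, cv2
from station import sense, capture, finish_job, search_frame, masks_of
def cloud(p):
    h,w=p["z_map"].shape
    u,v=np.meshgrid(np.arange(w),np.arange(h))
    K=np.array([[p["fx"],0,p["cx"]],[0,p["fy"],p["cy"]],[0,0,1.]])
    n=cv2.undistortPoints(np.stack([u,v],-1).reshape(-1,1,2).astype(np.float64),K,np.array(p["distortion"],float)).reshape(h,w,2)
    z=p["z_map"].astype(float)
    c=np.dstack([n[...,0]*z,n[...,1]*z,z])
    if "R" in p: W=(c-np.array(p["t"]))@np.array(p["R"])
    else:
        T=np.array(p["T_tool_cam"]); c=c@T[:3,:3].T+T[:3,3]
        s=p["s"]; W=c@np.array(s["ee_rot"]).T+np.array(s["tcp_pos"])
    W[z==0]=np.nan
    return W
def shot(name):
    s=sense(); p=capture(name); p["s"]=s; return p
def save(p,f): cv2.imwrite("pics/"+f,cv2.cvtColor(p["frame"],cv2.COLOR_RGB2BGR))
E
python3 - <<'E'
from h import *
s=sense();print(s)
ps=[shot("top"),shot("scene")]
for p,n in zip(ps,("top","scene")):
    save(p,n+"1.png"); W=cloud(p)
    for l in ["caddy","cup","ring_a","fence","handle","rock","vase","coaster","tripod"]:
        for m in masks_of(l,p):
            P=W[m["region"]];P=P[~np.isnan(P[:,0])]
            if len(P): print(n,l,round(m["p"],2),np.round(m["xy"]),len(P),np.round(np.percentile(P,2,0),3),np.round(np.percentile(P,98,0),3))
E
```

```text
{'time_s': 0.0, 'joints': array([ 8.97585910e+01,  2.20917944e+01,  3.79223713e-01, -2.94506891e-02,
       -6.84091825e+01, -1.48159540e+01]), 'joint_velocities': array([-0.02842223,  0.01450307,  0.0451949 ,  0.0392822 , -0.08375264,
        0.07281045]), 'effort': array([-1.03268168e-03, -3.90665388e+01,  1.87403905e+01,  4.21973526e+00,
        1.09358621e-02, -2.14380366e-04]), 'tcp_pos': array([0.16220473, 0.60300871, 0.24044366]), 'ee_rot': array([[ 9.65616953e-01, -2.59968580e-01, -4.86895044e-04],
       [-2.59969024e-01, -9.65614623e-01, -2.12291482e-03],
       [ 8.17381770e-05,  2.17650016e-03, -9.99997628e-01]]), 'wrist_force': array([-0.76704771, -0.5599025 , -0.63117081]), 'moment': array([0.01222312, 0.02845443, 0.00623835]), 'gripper_force': 0.0, 'gripper_width': 1.0018400566387007}
top caddy 0.93 [210. 201.] 2508 [0.371 0.164 0.003] [0.515 0.328 0.046]
top caddy 0.26 [380. 170.] 257 [ 0.557 -0.267  0.004] [ 0.597 -0.208  0.03 ]
top cup 0.72 [282. 152.] 266 [ 0.593  0.025 -0.001] [0.643 0.069 0.032]
top ring_a 0.5 [339. 157.] 86 [ 0.59  -0.131 -0.002] [ 0.617 -0.104 
[... 904 characters left out ...]
0.01 ]
scene fence 0.87 [186. 214.] 1409 [0.158 0.176 0.001] [0.279 0.369 0.05 ]
scene fence 0.62 [308. 184.] 1134 [ 0.601  0.208 -0.003] [0.7   0.508 0.05 ]
scene handle 0.76 [257. 200.] 1161 [0.364 0.158 0.005] [0.512 0.332 0.044]
scene rock 0.76 [400. 263.] 371 [ 0.556 -0.272  0.   ] [ 0.626 -0.188  0.03 ]
scene rock 0.16 [262. 202.] 1191 [ 0.364  0.157 -0.   ] [0.517 0.331 0.044]
scene coaster 0.66 [395. 233.] 337 [ 0.643 -0.138 -0.03 ] [ 0.77  -0.034  0.012]
scene coaster 0.29 [439. 306.] 179 [ 0.514 -0.411 -0.001] [ 0.544 -0.381  0.01 ]
scene coaster 0.15 [263. 174.] 101 [0.565 0.467 0.002] [0.591 0.492 0.048]
scene tripod 0.86 [233. 173.] 307 [ 0.43   0.441 -0.002] [0.512 0.532 0.064]
```

View pics/top1.png

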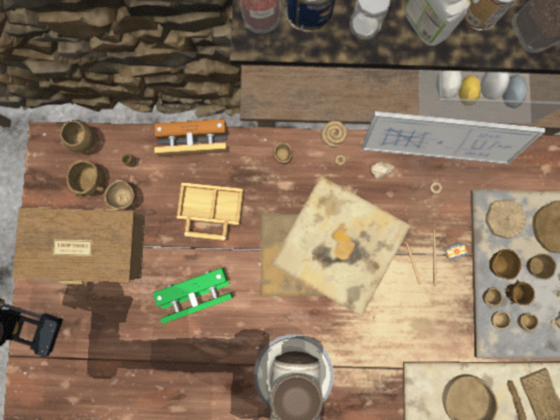

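View pics/scene1.png

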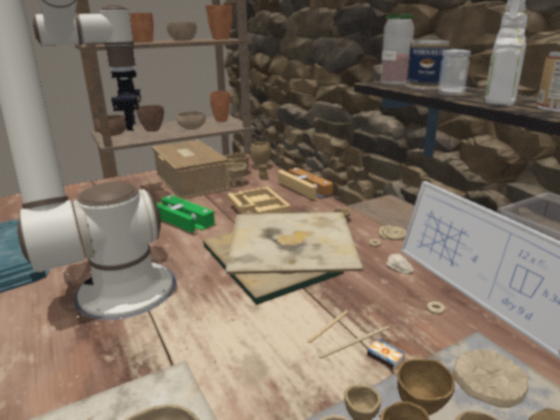

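The top view shows the caddy at px (210,208) with its handle towards the robot, the wood and orange fence at (190,136), and a green look-alike at (193,295). The cup is at (283,152), and the rings are at (340,160) and (436,187). The scene view agrees. I'll move over the caddy and fence for a close look.

Emit:
drive_tool --pt "100 24 -32 5 0 0 0" --pt "100 24 -32 5 0 0 0" --pt "100 24 -32 5 0 0 0" --pt "100 24 -32 5 0 0 0" --pt "100 24 -32 5 0 0 0"

```text
time_s: 1.42
tcp_pos: [0.283, 0.4419, 0.2669]
ee_rot: [[0.966, -0.259, 0.0], [-0.259, -0.966, 0.0], [0.0, -0.0, -1.0]]
wrist_force: [0.4, 1.1, 0.2]
gripper_width: 0.999
gripper_force: 0.0
```

Emit:
drive_tool --pt "100 24 -32 5 0 0 0" --pt "100 24 -32 5 0 0 0" --pt "100 24 -32 5 0 0 0" --pt "100 24 -32 5 0 0 0" --pt "100 24 -32 5 0 0 0"

```text
time_s: 1.83
tcp_pos: [0.4031, 0.2818, 0.2922]
ee_rot: [[0.966, -0.259, 0.001], [-0.259, -0.966, 0.001], [0.0, -0.001, -1.0]]
wrist_force: [0.9, 1.0, -0.8]
gripper_width: 0.998
gripper_force: 0.0
```

Run:
```python
from h import *
p=shot("wrist"); save(p,"w1.png"); W=cloud(p)
print(p["s"]["tcp_pos"],p["s"]["time_s"],p["T_tool_cam"])
np.savez("w1.npz",W=W,f=p["frame"])
for l in ["caddy","cup","ring_a","fence"]:
    for m in masks_of(l,p):
        P=W[m["region"]];P=P[~np.isnan(P[:,0])]
        if len(P): print(l,round(m["p"],2),np.round(m["xy"]),len(P),np.round(np.percentile(P,2,0),3),np.round(np.percentile(P,98,0),3))
        if l in("caddy","fence"):
            for lo,hi in ((.024,.034),(.037,.06)):
                Q=P[(P[:,2]>lo)&(P[:,2]<hi)]
                if len(Q)>20: print(lo,cv2.minAreaRect((Q[:,:2]*1000).astype(np.float32)), np.median(Q[:,2]))
```

```text
[0.40307623 0.28177032 0.29223923] 1.8333 [[-8.35255834e-04 -9.55303896e-01 -2.95624371e-01  8.13462548e-02]
 [ 9.99999002e-01 -4.61139597e-04 -1.33523006e-03 -2.11383560e-04]
 [ 1.13922638e-03 -2.95625191e-01  9.55303328e-01 -1.42683092e-01]
 [ 0.00000000e+00  0.00000000e+00  0.00000000e+00  1.00000000e+00]]
caddy 0.95 [307. 115.] 18883 [0.372 0.165 0.006] [0.515 0.331 0.045]
0.024 ((448.13873291015625, 249.51226806640625), (174.80828857421875, 135.94281005859375), 85.52100372314453) 0.029306596078985003
0.037 ((392.70318603515625, 253.9541473388672), (114.0583267211914, 52.382266998291016), 85.53004455566406) 0.04312497155479185
caddy 0.74 [ 65. 164.] 5173 [0.443 0.455 0.009] [0.515 0.528 0.065]
0.024 ((476.28399658203125, 494.46002197265625), (48.7347526550293, 47.37929916381836), 4.7756829261779785) 0.031323118431627606
0.037 ((477.8768615722656, 491.57037353515625), (73.95855712890625, 76.53893280029297), 14.001636505126953) 0.04842272458484931
fence 0.74 [327. 300.] 6056 [0.154 0.211 0.004] [0.285 0.378 0.05 ]
0.024 ((219.1446075439453, 285.803955078125), (73.14537811279297, 202.36912536621094), 24.50829315185547) 0.029245234573213486
0.037 ((211.57269287109375, 282.7906799316406), (87.84056091308594, 199.2773895263672), 21.582752227783203) 0.04476635476453156
fence 0.68 [123.   7.] 717 [ 0.601  0.365 -0.001] [0.609 0.406 0.051]
0.024 ((603.5074462890625, 385.8494567871094), (1.811714768409729, 38.53711700439453), 4.9896697998046875) 0.02782891300382273
0.037 ((603.0756225585938, 391.2669372558594), (33.01943588256836, 8.959378242492676), 78.65518188476562) 0.048388334386691545
fence 0.46 [ 68. 160.] 5147 [0.444 0.455 0.011] [0.515 0.528 0.065]
0.024 ((476.28399658203125, 494.46002197265625), (48.7347526550293, 47.37929916381836), 4.7756829261779785) 0.031323118431627606
0.037 ((477.8768615722656, 491.57037353515625), (73.95855712890625, 76.53893280029297), 14.001636505126953) 0.04842107698023325
```

View pics/w1.png

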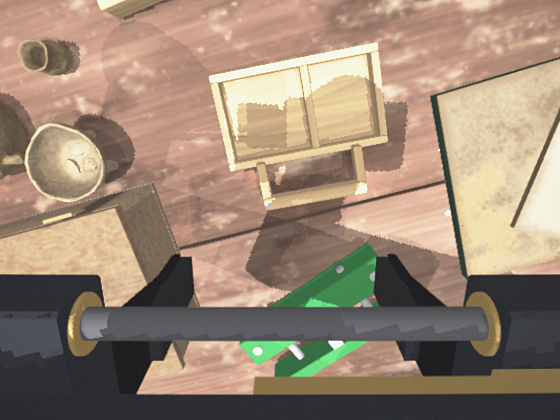

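The wrist view shows the empty caddy with corners at about (212,77), (378,45), (386,140) and (230,168) and its handle bar at (315,197). The fence is just off the top edge, so I'll move forward to see it whole.

Emit:
drive_tool --pt "100 25 -4 5 0 0 0.09" --pt "100 25 -4 5 0 0 0.09" --pt "100 25 -4 5 0 0 0.08" --pt "100 0 0 0 0 0 0"

```text
time_s: 2.42
tcp_pos: [0.4799, 0.2731, 0.3065]
ee_rot: [[1.0, -0.0, 0.002], [-0.0, -1.0, -0.0], [0.002, 0.0, -1.0]]
wrist_force: [1.4, -0.7, 0.1]
gripper_width: 0.999
gripper_force: 0.0
```

```bash
cat >> h.py <<'E'
def box(P,yaw):
    a=np.radians(yaw);R=np.array([[np.cos(a),-np.sin(a)],[np.sin(a),np.cos(a)]])
    q=P[:,:2]@R*1000
    return q,R
def rep(P,tag):
    r=cv2.minAreaRect((P[:,:2]*1000).astype(np.float32)); print(tag,np.round(r[0],1),np.round(r[1],1),round(r[2],2),len(P),np.median(P[:,2]))
    return r
E
python3 - <<'E'
from h import *
p=shot("wrist"); save(p,"w2.png"); W=cloud(p); np.savez("w2.npz",W=W,f=p["frame"])
print(p["s"]["tcp_pos"],p["s"]["time_s"])
for l in ["caddy","fence"]:
    for m in masks_of(l,p)[:2]:
        M=cv2.erode(m["region"].astype(np.uint8),np.ones((2,2)))>0
        P=W[M];P=P[~np.isnan(P[:,0])]
        print(l,m["p"],m["xy"])
        for lo,hi in ((.024,.034),(.037,.047),(.047,.06)):
            Q=P[(P[:,2]>lo)&(P[:,2]<hi)]
            if len(Q)>20:
                r=rep(Q,(lo,hi)); yaw=r[2]-90 if r[2]>45 else r[2]
                q,R=box(Q,yaw); print("   yaw",yaw,"pc",np.round(np.percentile(q,[.3,2,50,98,99.7],axis=0).T,1).tolist())
                np.save(f"{l}_{m['p']:.2f}_{lo}.npy",Q)
E
```

```text
[0.47992815 0.27305603 0.30645761] 2.4167
caddy 0.88 [306.9, 187.4]
(0.024, 0.034) [447.7 248.8] [173.3 136. ] 85.53 3825 0.029351274697161645
   yaw -4.470054626464844 pc [[359.3, 363.8, 446.0, 494.6, 494.9], [197.0, 198.1, 275.0, 368.2, 369.3]]
(0.037, 0.047) [393.  253.7] [113.3  51.5] 85.3 1603 0.042960410269600346
   yaw -4.6960296630859375 pc [[345.5, 346.3, 357.0, 394.6, 396.4], [228.9, 229.7, 283.8, 340.1, 341.0]]
fence 0.89 [236.0, 30.5]
(0.024, 0.034) [634.6 307.6] [ 49.6 195.2] 5.17 920 0.029758356173094164
   yaw 5.169373035430908 pc [[635.0, 635.8, 666.5, 684.0, 684.3], [157.5, 170.5, 296.5, 341.7, 345.7]]
(0.037, 0.047) [635.5 308.9] [ 51.7 197.3] 5.14 445 0.04268485723883042
   yaw 5.139113903045654 pc [[634.8, 634.9, 636.0, 685.7, 686.4], [153.6, 157.6, 293.0, 347.4, 349.1]]
(0.047, 0.06) [631.  307.9] [ 42.  198.5] 5.16 3647 0.04940258643330503
   yaw 5.155070781707764 pc [[635.3, 636.0, 643.8, 672.3, 676.1], [152.1, 155.9, 250.3, 344.2, 347.8]]
fence 0.81 [265.4, 359.1]
(0.024, 0.034) [218.8 283.4] [ 76.8 200.7] 18.24 726 0.029425727397889512
   yaw 18.236534118652344 pc [[258.4, 262.3, 278.6, 333.7, 334.5], [100.6, 103.3, 218.3, 295.9, 300.0]]
(0.037, 0.047) [228.6 285. ] [ 64.1 208.7] 9.16 3684 0.04436916903529203
   yaw 9.15649127960205 pc [[240.2, 243.2, 277.0, 299.1, 301.2], [143.4, 153.0, 259.3, 343.5, 347.5]]
(0.047, 0.06) [233.5 279.6] [ 52.  197.9] 5.62 63 0.04785686545244533
   yaw 5.624971866607666 pc [[233.7, 233.8, 237.2, 283.9, 285.5], [156.4, 156.9, 188.6, 353.4, 354.2]]
```

View pics/w2.png

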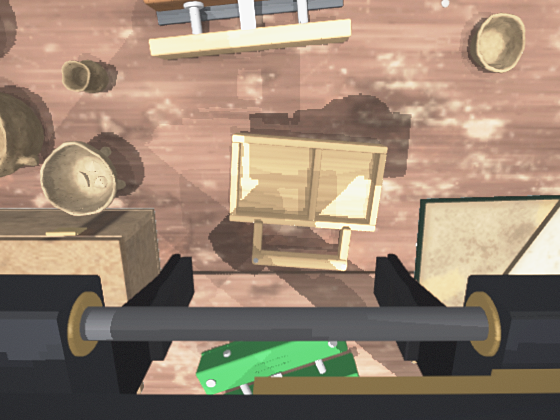

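This view shows the caddy at (307,185) and the fence board's front edge running from (150,46) to (350,30), with the cup at (498,42). Both fits are good. The caddy origin is about (465.3, 247.6) mm at yaw −4.5°, and the board face is about (610, 306) mm at yaw +5.2°. Next I'll look at the cup and rings.

Emit:
drive_tool --pt "100 0 -38 3 0 0 0" --pt "100 0 -38 3 0 0 0" --pt "100 0 -38 3 0 0 0" --pt "100 0 -38 3 0 0 0" --pt "100 0 -38 3 0 0 0"

```text
time_s: 2.98
tcp_pos: [0.4758, 0.081, 0.3217]
ee_rot: [[1.0, -0.0, 0.0], [-0.0, -1.0, 0.0], [0.0, -0.0, -1.0]]
wrist_force: [1.5, -1.1, 0.9]
gripper_width: 0.999
gripper_force: 0.0
```

Emit:
drive_tool --pt "100 0 -38 0 0 0 0" --pt "100 0 -38 0 0 0 0" --pt "100 0 -30 0 0 0 0" --pt "100 0 0 0 0 0 0"

```text
time_s: 3.32
tcp_pos: [0.4759, -0.0272, 0.3217]
ee_rot: [[1.0, -0.006, -0.0], [-0.006, -1.0, -0.001], [-0.0, 0.001, -1.0]]
wrist_force: [-0.0, -0.4, 0.1]
gripper_width: 1.004
gripper_force: 0.0
```

Run:
```python
from h import *
p=shot("wrist"); save(p,"w3.png"); W=cloud(p); np.savez("w3.npz",W=W,f=p["frame"])
print(p["s"]["tcp_pos"],p["s"]["time_s"])
for l in ["cup","ring_a","rock","coaster"]:
    for m in masks_of(l,p)[:3]:
        M=m["region"]; P=W[M];P=P[~np.isnan(P[:,0])&(P[:,2]>.004)]
        if len(P)<20: continue
        print(l,round(m["p"],2),np.round(m["xy"]),np.round(np.nanpercentile(P,[1,99],axis=0),3).tolist())
        rep(P,"rect")
        if l=="cup":
            r=cv2.minEnclosingCircle((P[:,:2]*1000).astype(np.float32)); print(r)
            d=np.hypot(*(P[:,:2]*1000-r[0]).T)
            for z in range(4,34,4):
                s=abs(P[:,2]*1000-z)<2
                if s.sum()>5: print(z,s.sum(),np.round(np.percentile(d[s],[2,20,50,80,98]),1))
b=W.reshape(-1,3); b=b[b[:,2]>.02]; b=b[(b[:,0]>.5)&(b[:,1]<-.05)]
print("tall",np.round(np.percentile(b,[1,99],axis=0),3))
p=shot("top");W=cloud(p);Q=W.reshape(-1,3)
for x0,x1,y0,y1 in ((.55,.8,-.2,-.05),(.55,.8,-.3,-.2),(.45,.8,-.5,-.35)):
    s=Q[(Q[:,0]>x0)&(Q[:,0]<x1)&(Q[:,1]>y0)&(Q[:,1]<y1)&(Q[:,2]>.02)]
    if len(s): print((x0,x1,y0,y1),np.round(s.min(0),3),np.round(s.max(0),3))
for m in masks_of("ring_b",p)[:4]:
    P=W[m["region"]];P=P[P[:,2]>.004]
    if len(P)>9: rep(P,("top ring",m["p"]))
```

```text
[ 0.47587022 -0.02720005  0.32167361] 3.3167
cup 0.93 [215.  41.] [[0.59, 0.023, 0.004], [0.643, 0.071, 0.031]]
rect [616.4  47.2] [50.1 56.5] 86.7 2101 0.01717407169280688
((616.1846313476562, 48.369895935058594), 29.358213424682617)
4 452 [ 2.   7.1 10.9 13.8 16. ]
8 348 [ 5.4 13.6 16.  17.4 18.5]
12 131 [17.3 18.  18.6 19.3 20.2]
16 147 [18.2 18.9 19.9 20.5 21.4]
20 179 [18.8 20.1 21.2 22.2 23.3]
24 196 [19.2 20.7 22.5 23.6 25.5]
28 558 [21.1 23.2 25.1 26.8 28.9]
32 90 [22.1 24.3 25.9 27.  28.1]
cup 0.47 [ 65. 187.] [[0.369, 0.158, 0.006], [0.518, 0.328, 0.046]]
rect [441.8 245.9] [168.8 149.5] 85.21 13532 0.009718286864166259
((452.76165771484375, 242.30943298339844), 101.82840728759766)
4 167 [21.4 43.  69.7 85.5 99.5]
8 6699 [15.3 33.4 51.3 69.1 88.3]
12 515 [ 7.6 33.2 67.4 86.4 97.2]
16 398 [ 7.5 29.6 63.4 85.7 97.4]
20 416 [ 7.7 27.8 63.1 83.5 98.3]
24 489 [ 7.3 31.1 66.5 84.3 98.6]
28 1961 [ 7.4 38.4 66.7 81.8 95.7]
32 1166 [ 6.3 41.3 69.1 81.3 94.2]
ring_a 0.94 [361.  51.] [[0.59, -0.131, 0.004], [0.618, -0.104, 0.011]]
rect [ 604.2 -118. ] [28.7 29.6] 78.26 473 0.0074567329542881144
rock 0.91 [468.  76.] [[0.556, -0.269, 0.008], [0.599, -0.206, 0.029]]
rect [ 581.1 -238.5] [41.9 67. ] 23.47 1651 0.021644661996840453
coaster 0.62 [347.   6.] [[0.644, -0.121, 0.004], [0.658, -0.072, 0.012]]
rect [650.9 -96.4] [53.2 15.8] 88.88 495 0.007966945258881808
tall [[ 0.5   -0.301  0.021]
 [ 0.648 -0.051  0.411]]
(0.55, 0.8, -0.2, -0.05) [ 0.642 -0.2    0.02 ] [ 0.8   -0.05   0.474]
(0.55, 0.8, -0.3, -0.2) [ 0.561 -0.3    0.02 ] [ 0.8   -0.2    0.548]
(0.45, 0.8, -0.5, -0.35) [ 0.472 -0.5    0.02 ] [ 0.8   -0.35   0.516]
('top ring', 0.43) [ 530.7 -395.2] [32.6 30. ] 87.53 81 0.007704571269323831
```

View pics/w3.png

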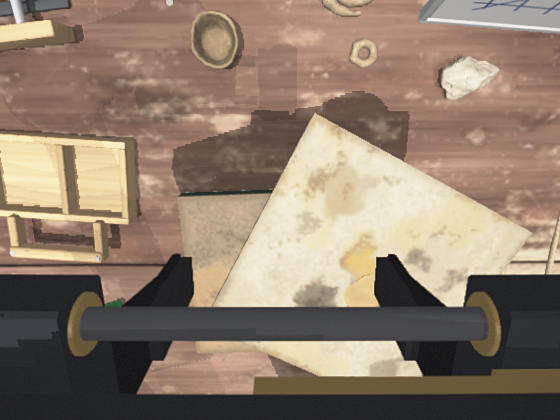

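The wrist view shows the cup at (215,41), ring_a at (362,52), the rock at (468,76) and the leaning whiteboard at the top right. I'll check how much clearance the whiteboard and shelf leave behind the objects.

Run:
```python
from h import *
p=shot("top");Q=cloud(p).reshape(-1,3);Q=Q[~np.isnan(Q[:,0])]
s=shot("scene");Q=np.vstack([Q,cloud(s).reshape(-1,3)])
Q=Q[~np.isnan(Q[:,0])]
for y in np.arange(-.50,.42,.05):
    print(round(y,2),end=": ")
    for x in np.arange(.5,.86,.03):
        c=Q[(abs(Q[:,0]-x)<.015)&(abs(Q[:,1]-y)<.025)]
        print(int(1000*np.percentile(c[:,2],97)) if len(c) else "-",end=" ")
    print()
print("x cols",np.arange(.5,.86,.03).round(2))
for pp in (p,s):
  W=cloud(pp)
  for m in masks_of("ring_b",pp)[:4]:
    P=W[m["region"]];P=P[P[:,2]>.004]
    if len(P)>9: rep(P,m["p"])
```

```text
-0.5: 21 20 2 2 73 179 181 - 369 455 54 55 
-0.45: 3 3 3 3 60 178 181 - 368 494 505 464 
-0.4: 4 11 3 3 47 167 181 - 368 369 456 466 
-0.35: 2 2 3 3 32 147 180 - 368 369 470 470 
-0.3: 3 3 3 3 18 135 180 - 369 565 548 542 
-0.25: 2 3 28 30 8 125 179 - 369 498 564 559 
-0.2: 3 3 25 27 4 105 179 3 369 369 465 451 
-0.15: 83 0 0 7 6 8 11 12 369 457 469 462 
-0.1: 416 203 1 8 8 11 11 12 369 463 470 469 
-0.05: 671 662 0 1 0 8 12 9 369 369 475 480 
-0.0: 671 662 - 0 28 0 3 2 369 369 481 -26 
0.05: 640 - - 29 28 29 4 3 369 369 527 544 
0.1: 626 - - 0 1 5 3 2 369 369 542 -26 
0.15: 29 0 0 0 0 2 3 1 369 369 463 406 
0.2: 30 1 1 0 51 23 46 48 -28 -29 -27 -29 
0.25: 30 0 0 0 52 44 48 47 - - - - 
0.3: 30 28 0 3 52 49 48 47 - - - - 
0.35: 27 5 3 44 52 46 48 - - - - - 
0.4: 3 3 3 48 52 46 48 - - - - - 
x cols [0.5  0.53 0.56 0.59 0.62 0.65 0.68 0.71 0.74 0.77 0.8  0.83]
0.61 [ 531.  -395.9] [29.4 30.9] 8.49 78 0.008088553823829099
0.52 [434.3 178.1] [317.  150.3] 86.0 1161 0.023875438765125434
0.41 [ 602.8 -120.7] [28.3 28.6] 78.96 57 0.006559929480802393
```

Emit:
drive_tool --pt "100 0 7 0 0 0 -0.12" --pt "100 0 7 0 0 0 -0.12" --pt "100 0 7 0 0 0 -0.12" --pt "100 0 7 0 0 0 -0.12" --pt "100 0 7 0 0 0 -0.12"

```text
time_s: 4.28
tcp_pos: [0.4774, 0.0111, 0.3215]
ee_rot: [[0.821, -0.572, -0.0], [-0.572, -0.821, -0.0], [-0.0, 0.0, -1.0]]
wrist_force: [-0.2, -0.8, -0.6]
gripper_width: 1.001
gripper_force: 0.0
```

Run:
```python
from h import *
s=sense();print(s["joints"].round(1),s["tcp_pos"],s["ee_rot"].round(2),s["time_s"])
```

```text
[ 20.9   4.5 -11.3  -0.  -74.2  34.3] [0.47735056 0.01105535 0.32149938] [[ 0.82 -0.57 -0.  ]
 [-0.57 -0.82 -0.  ]
 [-0.    0.   -1.  ]] 4.2833
```

Emit:
drive_tool --pt "100 0 0 0 0 0 -0.124" --pt "100 0 0 0 0 0 -0.124" --pt "100 0 0 0 0 0 -0.124" --pt "100 0 0 0 0 0 -0.124" --pt "100 0 0 0 0 0 -0.124"

```text
time_s: 4.7
tcp_pos: [0.4774, 0.0108, 0.3215]
ee_rot: [[0.336, -0.942, -0.0], [-0.942, -0.336, -0.0], [-0.0, 0.0, -1.0]]
wrist_force: [-0.4, -0.3, 0.8]
gripper_width: 0.994
gripper_force: 0.0
```

Emit:
drive_tool --pt "100 0 0 -10 0 0 -0.124" --pt "100 0 0 -10 0 0 -0.124" --pt "100 0 0 -10 0 0 -0.124" --pt "100 0 0 -10 0 0 -0.124" --pt "100 0 0 -10 0 0 -0.124"

```text
time_s: 5.12
tcp_pos: [0.4774, 0.0107, 0.2711]
ee_rot: [[-0.274, -0.962, 0.0], [-0.962, 0.274, 0.0], [-0.0, -0.0, -1.0]]
wrist_force: [0.3, 0.1, -0.3]
gripper_width: 1.002
gripper_force: 0.0
```

Emit:
drive_tool --pt "100 14 4 -10 0 0 -0.124" --pt "100 14 4 -10 0 0 -0.124" --pt "100 14 4 -10 0 0 -0.124" --pt "100 14 4 -10 0 0 -0.124" --pt "100 14 4 -10 0 0 -0.124"

```text
time_s: 5.53
tcp_pos: [0.5481, 0.031, 0.221]
ee_rot: [[-0.782, -0.623, -0.0], [-0.623, 0.782, -0.0], [0.0, -0.0, -1.0]]
wrist_force: [-0.4, 0.3, 0.5]
gripper_width: 1.003
gripper_force: 0.0
```

Emit:
drive_tool --pt "100 14 4 -10 0 0 -0.124" --pt "100 14 4 -10 0 0 -0.124" --pt "100 14 4 -10 0 0 -0.124" --pt "100 14 4 -10 0 0 -0.124" --pt "100 14 0 -10 0 0 -0.124"

```text
time_s: 5.95
tcp_pos: [0.6182, 0.0474, 0.1708]
ee_rot: [[-0.999, -0.054, -0.0], [-0.054, 0.999, -0.0], [0.0, -0.0, -1.0]]
wrist_force: [-0.4, 0.2, -0.0]
gripper_width: 1.0
gripper_force: 0.0
```

Emit:
drive_tool --pt "100 -2 0 -35 0 0 -0.05" --pt "100 0 0 -35 0 0 0" --pt "100 0 0 -35 0 0 0" --pt "100 0 0 -26 0 0 0" --pt "60 0 0 0 0 0 0"

```text
time_s: 6.37
tcp_pos: [0.6111, 0.0456, 0.0342]
ee_rot: [[-1.0, -0.008, -0.012], [-0.008, 1.0, -0.003], [0.012, -0.003, -1.0]]
wrist_force: [-0.9, 0.2, -0.3]
gripper_width: 0.974
gripper_force: 0.0
```

Emit:
drive_tool --pt "55 0 0 0 0 0 0" --pt "50 0 0 0 0 0 0" --pt "50 0 0 0 0 0 0" --pt "50 0 0 0 0 0 0" --pt "50 0 0 0 0 0 0"

```text
time_s: 6.78
tcp_pos: [0.6162, 0.0468, 0.0424]
ee_rot: [[-1.0, -0.009, 0.003], [-0.009, 1.0, 0.001], [-0.003, 0.001, -1.0]]
wrist_force: [0.3, 0.3, 0.2]
gripper_width: 0.628
gripper_force: 0.0
```

Emit:
drive_tool --pt "40 0 0 -2 0 0 0" --pt "20 0 0 0 0 0 0" --pt "0 0 0 0 0 0 0" --pt "0 0 0 0 0 0 0" --pt "0 0 0 0 0 0 0"

```text
time_s: 7.2
tcp_pos: [0.6164, 0.0469, 0.0411]
ee_rot: [[-1.0, -0.01, 0.003], [-0.01, 1.0, 0.0], [-0.003, 0.0, -1.0]]
wrist_force: [-2.4, 0.1, 7.9]
gripper_width: 0.566
gripper_force: 30.0
```

Emit:
drive_tool --pt "0 0 0 0 0 0 0" --pt "0 0 0 0 0 0 0" --pt "0 0 0 5 0 0 0" --pt "0 0 0 10 0 0 0" --pt "0 0 0 20 0 0 0"

```text
time_s: 7.62
tcp_pos: [0.6136, 0.0461, 0.0722]
ee_rot: [[-1.0, -0.008, -0.005], [-0.008, 1.0, -0.001], [0.005, -0.001, -1.0]]
wrist_force: [-1.2, -0.4, -0.7]
gripper_width: 0.565
gripper_force: 30.0
```

Emit:
drive_tool --pt "0 0 0 30 0 0 0" --pt "0 0 0 30 0 0 0" --pt "0 0 0 0 0 0 0"

```text
time_s: 7.87
tcp_pos: [0.6193, 0.0471, 0.1411]
ee_rot: [[-1.0, -0.01, 0.013], [-0.01, 1.0, 0.002], [-0.013, 0.002, -1.0]]
wrist_force: [0.1, 0.3, 0.7]
gripper_width: 0.565
gripper_force: 30.0
```

Run:
```python
from h import *
p=shot("wrist"); save(p,"w4.png"); s=p["s"];print(s["tcp_pos"],s["gripper_width"],s["gripper_force"])
```

```text
[0.61931354 0.04712639 0.14113973] 0.5654720404240065 30.000137725146487
```

View pics/w4.png

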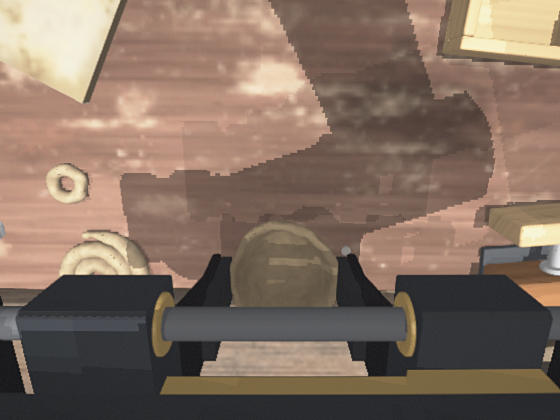

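The cup is in the jaws and level at (285,265), with the caddy at the upper right. Now I'll carry it to the wide bin.

Emit:
drive_tool --pt "0 -18 29 0 0 0 0" --pt "0 -18 29 0 0 0 0" --pt "0 -18 29 0 0 0 0" --pt "0 -18 29 0 0 0 0" --pt "0 -18 29 0 0 0 0"

```text
time_s: 8.33
tcp_pos: [0.5238, 0.1922, 0.1329]
ee_rot: [[-1.0, -0.008, -0.001], [-0.008, 1.0, -0.001], [0.001, -0.001, -1.0]]
wrist_force: [1.1, -0.1, -0.3]
gripper_width: 0.56
gripper_force: 30.0
```

Emit:
drive_tool --pt "0 -18 29 0 0 0 0" --pt "0 -18 29 0 0 0 0" --pt "0 -18 29 0 0 0 0" --pt "0 -4 4 -20 0 0 0" --pt "0 0 0 0 0 0 0"

```text
time_s: 8.75
tcp_pos: [0.4641, 0.2827, 0.1106]
ee_rot: [[-1.0, -0.011, -0.005], [-0.011, 1.0, -0.004], [0.005, -0.004, -1.0]]
wrist_force: [0.4, -1.0, -1.4]
gripper_width: 0.564
gripper_force: 30.0
```

Emit:
drive_tool --pt "0 0 0 -20 0 0 0" --pt "0 0 0 0 0 0 0" --pt "0 0 0 0 0 0 0"

```text
time_s: 9.0
tcp_pos: [0.467, 0.281, 0.0928]
ee_rot: [[-1.0, -0.008, -0.003], [-0.008, 1.0, -0.003], [0.003, -0.003, -1.0]]
wrist_force: [-0.0, 0.3, -0.6]
gripper_width: 0.565
gripper_force: 30.0
```

Emit:
drive_tool --pt "0 1 2 -15 0 0 0" --pt "0 0 0 -15 0 0 0" --pt "0 0 0 -8 0 0 0" --pt "0 0 0 0 0 0 0" --pt "0 0 0 0 0 0 0"

```text
time_s: 9.42
tcp_pos: [0.4688, 0.2842, 0.056]
ee_rot: [[-1.0, -0.008, 0.0], [-0.008, 1.0, -0.0], [-0.0, -0.0, -1.0]]
wrist_force: [-0.6, 0.7, -1.0]
gripper_width: 0.561
gripper_force: 30.0
```

Emit:
drive_tool --pt "0 0 0 -4 0 0 0" --pt "0 0 0 -1 0 0 0" --pt "0 0 0 0 0 0 0"

```text
time_s: 9.67
tcp_pos: [0.4684, 0.2846, 0.0509]
ee_rot: [[-1.0, -0.009, 0.0], [-0.009, 1.0, 0.0], [-0.0, 0.0, -1.0]]
wrist_force: [-0.8, 0.1, -0.5]
gripper_width: 0.562
gripper_force: 30.0
```

Emit:
drive_tool --pt "0 0 0 -1 0 0 0" --pt "0 0 0 -1 0 0 0" --pt "0 0 0 0 0 0 0"

```text
time_s: 9.92
tcp_pos: [0.4685, 0.2848, 0.0492]
ee_rot: [[-1.0, -0.009, 0.001], [-0.009, 1.0, 0.0], [-0.001, 0.0, -1.0]]
wrist_force: [-0.3, -0.8, 3.0]
gripper_width: 0.563
gripper_force: 30.0
```

Emit:
drive_tool --pt "62 0 0 0 0 0 0" --pt "68 0 0 0 0 0 0" --pt "74 0 0 0 0 0 0" --pt "80 0 0 0 0 0 0" --pt "80 0 0 0 0 0 0"

```text
time_s: 10.33
tcp_pos: [0.4681, 0.2842, 0.0483]
ee_rot: [[-1.0, -0.009, -0.001], [-0.009, 1.0, -0.001], [0.001, -0.001, -1.0]]
wrist_force: [1.2, -2.7, 0.1]
gripper_width: 0.773
gripper_force: 0.9
```

Emit:
drive_tool --pt "90 0 0 5 0 0 0" --pt "100 0 0 20 0 0 0" --pt "100 0 0 40 0 0 0" --pt "100 0 0 40 0 0 0" --pt "100 0 0 0 0 0 0"

```text
time_s: 10.75
tcp_pos: [0.4723, 0.2878, 0.1622]
ee_rot: [[-1.0, -0.011, 0.013], [-0.011, 1.0, 0.01], [-0.013, 0.01, -1.0]]
wrist_force: [0.1, 1.2, 0.6]
gripper_width: 0.987
gripper_force: 0.0
```

Run:
```python
from h import *
p=shot("top");W=cloud(p)
for l in ["cup","caddy"]:
  for m in masks_of(l,p)[:2]:
    P=W[m["region"]];Q=P[(P[:,2]>.024)&(P[:,2]<(.05 if l=="cup" else .034))]
    if len(Q)>9: rep(Q,(l,m["p"],m["xy"]))
s=sense();print(s["joints"].round(1),s["tcp_pos"])
```

```text
('cup', 0.27, [191.8, 136.3]) [654.3 308. ] [ 89.5 200.2] 4.87 1483 0.04399967813263001
('caddy', 0.77, [221.5, 209.8]) [430.6 230.5] [131.1 190.9] 23.82 395 0.028994288561252027
[  48.2   19.2  -17.6   -0.   -53.2 -137.7] [0.46811021 0.28452558 0.15404274]
```

Emit:
drive_tool --pt "100 11 -34 0 0 0 0" --pt "100 11 -34 0 0 0 0" --pt "100 11 -34 0 0 0 0" --pt "100 11 -34 0 0 0 0" --pt "100 11 -34 0 0 0 0"

```text
time_s: 11.32
tcp_pos: [0.5225, 0.1126, 0.1518]
ee_rot: [[-1.0, -0.009, -0.003], [-0.009, 1.0, -0.002], [0.003, -0.002, -1.0]]
wrist_force: [0.5, 0.3, 0.3]
gripper_width: 1.001
gripper_force: 0.0
```

Emit:
drive_tool --pt "100 12 -34 0 0 0 -0.112" --pt "100 12 -34 0 0 0 -0.112" --pt "100 12 -34 0 0 0 -0.112" --pt "100 12 -34 0 0 0 -0.112" --pt "100 12 -34 0 0 0 -0.112"

```text
time_s: 11.73
tcp_pos: [0.5826, -0.0573, 0.1515]
ee_rot: [[-0.849, 0.529, -0.004], [0.529, 0.849, -0.0], [0.003, -0.002, -1.0]]
wrist_force: [0.3, 1.1, -0.1]
gripper_width: 1.003
gripper_force: 0.0
```

Emit:
drive_tool --pt "100 12 -34 0 0 0 -0.112" --pt "100 9 -29 0 0 0 -0.112" --pt "100 0 0 0 0 0 0" --pt "100 0 0 0 0 0 0"

```text
time_s: 12.07
tcp_pos: [0.6033, -0.12, 0.1511]
ee_rot: [[-0.713, 0.702, -0.004], [0.702, 0.713, 0.0], [0.003, -0.003, -1.0]]
wrist_force: [-0.8, 0.5, 0.4]
gripper_width: 0.997
gripper_force: 0.0
```

Emit:
drive_tool --pt "62 0 1 -15 0 0 0.11" --pt "62 0 1 -15 0 0 0.11" --pt "62 0 0 -15 0 0 0.11" --pt "62 0 0 -15 0 0 0.11" --pt "62 0 0 0 0 0 0"

```text
time_s: 12.48
tcp_pos: [0.6012, -0.1149, 0.0894]
ee_rot: [[-0.945, 0.326, -0.009], [0.326, 0.946, 0.001], [0.008, -0.002, -1.0]]
wrist_force: [-0.7, 0.1, -0.4]
gripper_width: 0.708
gripper_force: 0.0
```

Emit:
drive_tool --pt "62 0 0 -20 0 0 0" --pt "62 0 0 -20 0 0 0" --pt "62 0 0 0 0 0 0" --pt "62 0 0 0 0 0 0"

```text
time_s: 12.82
tcp_pos: [0.6036, -0.1158, 0.0531]
ee_rot: [[-0.944, 0.329, -0.003], [0.329, 0.944, -0.0], [0.002, -0.001, -1.0]]
wrist_force: [-0.1, -0.8, 0.7]
gripper_width: 0.625
gripper_force: 0.0
```

Emit:
drive_tool --pt "62 1 -2 -15 0 0 0" --pt "62 0 0 -10 0 0 0" --pt "62 0 0 -5 0 0 0" --pt "62 0 0 0 0 0 0" --pt "50 0 0 0 0 0 0"

```text
time_s: 13.23
tcp_pos: [0.6055, -0.1184, 0.0239]
ee_rot: [[-0.944, 0.329, 0.0], [0.329, 0.944, -0.0], [-0.0, -0.0, -1.0]]
wrist_force: [-0.5, -1.2, 0.6]
gripper_width: 0.595
gripper_force: 0.0
```

Emit:
drive_tool --pt "40 0 0 0 0 0 0" --pt "30 0 0 0 0 0 0" --pt "15 0 0 0 0 0 0" --pt "0 0 0 0 0 0 0" --pt "0 0 0 0 0 0 0"

```text
time_s: 13.65
tcp_pos: [0.6057, -0.1187, 0.0257]
ee_rot: [[-0.945, 0.328, 0.0], [0.328, 0.945, -0.001], [-0.001, -0.001, -1.0]]
wrist_force: [-4.5, 0.4, 13.0]
gripper_width: 0.295
gripper_force: 28.6
```

Emit:
drive_tool --pt "0 0 0 0 0 0 0" --pt "0 0 0 0 0 0 0"

```text
time_s: 13.82
tcp_pos: [0.6057, -0.1187, 0.0259]
ee_rot: [[-0.945, 0.328, 0.001], [0.328, 0.945, -0.001], [-0.001, -0.0, -1.0]]
wrist_force: [-3.8, 0.9, 10.4]
gripper_width: 0.294
gripper_force: 28.2
```

The grip closed to only 26 mm and the tool was pushed up, so the tips are riding on the ring's rounded top. I'll open, go lower and grip again.

Emit:
drive_tool --pt "30 0 0 0 0 0 0" --pt "40 0 0 0 0 0 0" --pt "50 0 0 0 0 0 0" --pt "55 0 0 0 0 0 0" --pt "55 0 0 0 0 0 0"

```text
time_s: 14.23
tcp_pos: [0.6052, -0.1185, 0.0233]
ee_rot: [[-0.944, 0.329, -0.0], [0.329, 0.944, 0.0], [0.0, -0.0, -1.0]]
wrist_force: [-0.0, 0.2, 0.0]
gripper_width: 0.501
gripper_force: 0.0
```

Emit:
drive_tool --pt "55 0 0 -2 0 0 0" --pt "55 0 0 -1 0 0 0" --pt "55 0 0 0 0 0 0"

```text
time_s: 14.48
tcp_pos: [0.605, -0.1185, 0.0199]
ee_rot: [[-0.944, 0.329, -0.001], [0.329, 0.944, 0.0], [0.001, -0.0, -1.0]]
wrist_force: [0.4, 0.9, -0.7]
gripper_width: 0.548
gripper_force: 0.0
```

Emit:
drive_tool --pt "45 0 0 0 0 0 0" --pt "40 0 0 0 0 0 0" --pt "30 0 0 0 0 0 0" --pt "0 0 0 0 0 0 0" --pt "0 0 0 0 0 0 0"

```text
time_s: 14.9
tcp_pos: [0.6053, -0.1185, 0.0206]
ee_rot: [[-0.944, 0.329, 0.0], [0.329, 0.944, 0.0], [-0.0, 0.0, -1.0]]
wrist_force: [0.7, -0.0, 0.5]
gripper_width: 0.318
gripper_force: 30.0
```

Emit:
drive_tool --pt "0 0 0 0 0 0 0" --pt "0 0 0 0 0 0 0"

```text
time_s: 15.07
tcp_pos: [0.6053, -0.1185, 0.0206]
ee_rot: [[-0.944, 0.329, 0.0], [0.329, 0.944, 0.0], [-0.0, 0.0, -1.0]]
wrist_force: [0.1, 0.2, 0.0]
gripper_width: 0.315
gripper_force: 30.0
```

Emit:
drive_tool --pt "0 0 0 10 0 0 0" --pt "0 0 0 20 0 0 0" --pt "0 0 0 35 0 0 0" --pt "0 0 0 35 0 0 0" --pt "0 0 0 0 0 0 0"

```text
time_s: 15.48
tcp_pos: [0.6101, -0.1189, 0.1294]
ee_rot: [[-0.945, 0.327, 0.015], [0.327, 0.945, -0.002], [-0.015, 0.003, -1.0]]
wrist_force: [1.7, -0.0, 0.7]
gripper_width: 0.313
gripper_force: 30.0
```

Run:
```python
from h import *
p=shot("wrist"); save(p,"w5.png"); s=p["s"];print(s["tcp_pos"],s["gripper_width"],s["gripper_force"])
W=cloud(p)
for l in("ring_a","caddy"):
  for m in masks_of(l,p)[:2]:
    P=W[m["region"]];P=P[~np.isnan(P[:,0])];rep(P,(l,m["p"],m["xy"]))
```

```text
[ 0.6101009  -0.11892733  0.12938991] 0.313288176340842 30.000069147208706
('ring_a', 0.81, [293.3, 283.1]) [ 641.5 -125.8] [42.2 94. ] 65.09 2714 0.11630289015245046
('caddy', 0.73, [118.2, 224.5]) [ 580.5 -238.9] [42.9 64. ] 28.81 3491 0.021934372058633286
```

View pics/w5.png

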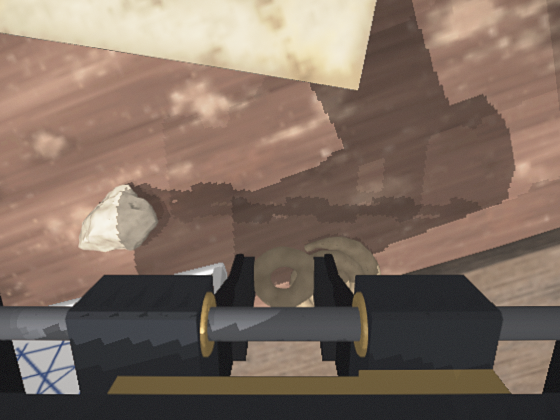

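The ring is held squarely at (284,280) and the coaster behind it at (340,255) is untouched. Next I'll look back at the caddy from above before placing.

Emit:
drive_tool --pt "0 -7 31 16 0 0 0.05" --pt "0 -7 31 16 0 0 0.05" --pt "0 -7 31 16 0 0 0.05" --pt "0 -7 31 16 0 0 0.05" --pt "0 -7 31 16 0 0 0.05"

```text
time_s: 16.05
tcp_pos: [0.5689, 0.0376, 0.1997]
ee_rot: [[-0.997, 0.083, -0.003], [0.083, 0.997, -0.001], [0.003, -0.001, -1.0]]
wrist_force: [-0.9, -0.4, -0.3]
gripper_width: 0.319
gripper_force: 30.0
```

Emit:
drive_tool --pt "0 -7 31 16 0 0 0" --pt "0 -7 31 16 0 0 0" --pt "0 -7 31 16 0 0 0" --pt "0 -7 31 16 0 0 0" --pt "0 -7 31 16 0 0 0"

```text
time_s: 16.47
tcp_pos: [0.534, 0.1927, 0.2799]
ee_rot: [[-0.996, 0.085, -0.003], [0.085, 0.996, -0.002], [0.003, -0.002, -1.0]]
wrist_force: [0.6, 0.4, -1.0]
gripper_width: 0.318
gripper_force: 30.0
```

Emit:
drive_tool --pt "0 -7 31 16 0 0 0" --pt "0 0 0 0 0 0 0" --pt "0 0 0 0 0 0 0"

```text
time_s: 16.72
tcp_pos: [0.5277, 0.224, 0.2958]
ee_rot: [[-0.997, 0.082, -0.001], [0.082, 0.997, -0.001], [0.001, -0.001, -1.0]]
wrist_force: [-0.1, -0.6, -0.3]
gripper_width: 0.318
gripper_force: 30.0
```

```bash
cat > look.py <<'E'
from h import *
import sys
p=shot("wrist"); save(p,sys.argv[1]); s=p["s"];print(s["tcp_pos"],s["ee_rot"][:,0],s["time_s"])
W=cloud(p)
for l in("caddy","cup","ring_a"):
  for m in masks_of(l,p)[:3]:
    P=W[m["region"]];P=P[~np.isnan(P[:,0])]
    if l=="caddy":
        Q=P[(P[:,2]>.024)&(P[:,2]<.034)]
        if len(Q)<500: continue
        r=rep(Q,l); yaw=r[2]-90 if r[2]>45 else r[2]
        q,R=box(Q,yaw); a=np.percentile(q,[.3,99.7],axis=0); print(" yaw",round(yaw,2),a.round(1).tolist())
        o=R@np.array([a[1,0]-50.5,a[:,1].mean()]); print(" origin",o.round(1), "ring+20",(o+R@[20,-46.5]).round(1),"ring-20",(o+R@[-20,-46.5]).round(1),"handle",(o+R@[-91.5,0]).round(1))
    else:
        P=P[P[:,2]>.012]
        if len(P)>30: rep(P,(l,round(m["p"],2),np.round(m["xy"])))
E
python3 look.py w6.png
```

```text
[0.52765005 0.22395932 0.29583343] [-0.99659851  0.08240097  0.00122217] 16.7167
caddy [448.4 249.4] [174.5 135.1] 85.72 4696 0.029349051241968904
 yaw -4.28 [[361.2, 195.3], [495.9, 368.9]]
 origin [465.2 248. ] ring+20 [481.6 200.2] ring-20 [441.7 203.2] handle [373.9 254.9]
('cup', 0.6, array([338., 119.])) [468.3 285.2] [50.  54.6] 84.64 2092 0.02375192589620498
('ring_a', 0.59, array([294., 285.])) [596.3 228. ] [169.2  28.6] 2.81 2625 0.2828574885853649
```

View pics/w6.png

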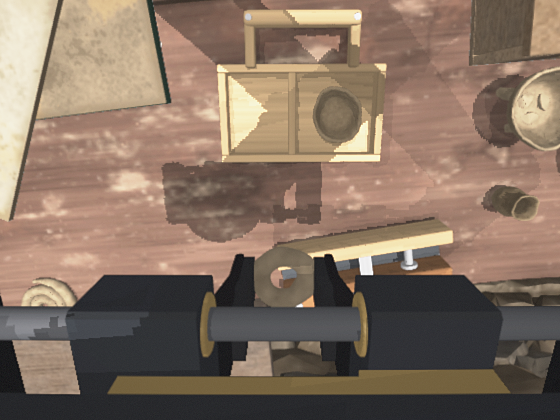

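The cup stands upright in the wide bin at (338,115) and the caddy hasn't moved. I'll lower ring_a into the narrow bin at its fence end.

Emit:
drive_tool --pt "0 -9 -5 -34 0 0 0" --pt "0 -9 -5 -34 0 0 0" --pt "0 -9 -5 -34 0 0 0" --pt "0 -9 -5 -34 0 0 0" --pt "0 -9 -4 -34 0 0 0"

```text
time_s: 17.33
tcp_pos: [0.4826, 0.1965, 0.1248]
ee_rot: [[-0.996, 0.087, -0.001], [0.087, 0.996, -0.0], [0.001, -0.001, -1.0]]
wrist_force: [-0.1, 0.9, -0.9]
gripper_width: 0.317
gripper_force: 30.0
```

Emit:
drive_tool --pt "0 -1 0 -30 0 0 0" --pt "0 0 0 -28 0 0 0" --pt "0 0 0 0 0 0 0" --pt "0 0 0 0 0 0 0"

```text
time_s: 17.67
tcp_pos: [0.4819, 0.197, 0.0674]
ee_rot: [[-0.996, 0.086, -0.003], [0.086, 0.996, -0.003], [0.003, -0.003, -1.0]]
wrist_force: [0.2, -0.7, 0.4]
gripper_width: 0.311
gripper_force: 30.0
```

Emit:
drive_tool --pt "0 0 3 -8 0 0 0" --pt "0 0 0 -8 0 0 0" --pt "0 0 0 -8 0 0 0" --pt "0 0 0 0 0 0 0" --pt "0 0 0 0 0 0 0"

```text
time_s: 18.08
tcp_pos: [0.4822, 0.2015, 0.0445]
ee_rot: [[-0.996, 0.085, -0.0], [0.085, 0.996, -0.0], [0.0, -0.0, -1.0]]
wrist_force: [0.6, -0.2, -0.7]
gripper_width: 0.316
gripper_force: 30.0
```

Emit:
drive_tool --pt "0 0 0 -4 0 0 0" --pt "0 0 0 -4 0 0 0" --pt "0 0 0 0 0 0 0"

```text
time_s: 18.33
tcp_pos: [0.482, 0.2013, 0.036]
ee_rot: [[-0.996, 0.085, -0.001], [0.085, 0.996, -0.001], [0.001, -0.001, -1.0]]
wrist_force: [-1.0, -0.2, -1.0]
gripper_width: 0.32
gripper_force: 30.0
```

Emit:
drive_tool --pt "0 0 0 -4 0 0 0" --pt "0 0 0 -2 0 0 0" --pt "0 0 0 0 0 0 0"

```text
time_s: 18.58
tcp_pos: [0.482, 0.2013, 0.03]
ee_rot: [[-0.996, 0.085, -0.001], [0.085, 0.996, -0.001], [0.001, -0.001, -1.0]]
wrist_force: [-0.2, -0.4, -0.2]
gripper_width: 0.317
gripper_force: 30.0
```

Emit:
drive_tool --pt "37 0 0 0 0 0 0" --pt "37 0 0 0 0 0 0" --pt "37 0 0 0 0 0 0"

```text
time_s: 18.83
tcp_pos: [0.4825, 0.2016, 0.0307]
ee_rot: [[-0.996, 0.085, 0.0], [0.085, 0.996, 0.0], [-0.0, 0.0, -1.0]]
wrist_force: [0.6, -0.6, 0.5]
gripper_width: 0.365
gripper_force: 0.0
```

Emit:
drive_tool --pt "37 0 0 5 0 0 0" --pt "37 0 0 15 0 0 0" --pt "37 0 0 30 0 0 0" --pt "60 0 0 40 0 0 0" --pt "60 0 0 30 0 0 0"

```text
time_s: 19.25
tcp_pos: [0.4828, 0.2017, 0.1535]
ee_rot: [[-0.996, 0.085, 0.002], [0.085, 0.996, 0.001], [-0.002, 0.001, -1.0]]
wrist_force: [1.2, 0.4, 0.6]
gripper_width: 0.449
gripper_force: 0.0
```

Emit:
drive_tool --pt "60 3 -37 2 0 0 0" --pt "60 3 -37 2 0 0 0" --pt "60 3 -37 2 0 0 0" --pt "60 3 -37 2 0 0 0" --pt "60 3 -37 2 0 0 0"

```text
time_s: 19.67
tcp_pos: [0.4971, 0.015, 0.1615]
ee_rot: [[-0.996, 0.084, 0.001], [0.084, 0.996, 0.0], [-0.001, 0.0, -1.0]]
wrist_force: [0.3, -0.2, -0.2]
gripper_width: 0.592
gripper_force: 0.0
```

Emit:
drive_tool --pt "60 3 -37 2 0 0 0" --pt "60 3 -37 2 0 0 0" --pt "60 3 -37 2 0 0 0" --pt "60 3 -37 2 0 0 0" --pt "60 3 -37 2 0 0 0"

```text
time_s: 20.08
tcp_pos: [0.5121, -0.1703, 0.1714]
ee_rot: [[-0.996, 0.085, 0.001], [0.085, 0.996, -0.0], [-0.001, 0.0, -1.0]]
wrist_force: [1.2, 0.5, -0.1]
gripper_width: 0.599
gripper_force: 0.0
```

Emit:
drive_tool --pt "60 3 -37 0 0 0 0" --pt "60 3 -37 0 0 0 0" --pt "60 3 -37 0 0 0 0" --pt "60 3 -37 0 0 0 0" --pt "60 3 -37 0 0 0 0"

```text
time_s: 20.5
tcp_pos: [0.527, -0.3554, 0.1711]
ee_rot: [[-0.996, 0.085, 0.0], [0.085, 0.996, -0.0], [-0.0, -0.0, -1.0]]
wrist_force: [1.9, 0.6, -0.1]
gripper_width: 0.597
gripper_force: 0.0
```

Emit:
drive_tool --pt "60 3 -37 0 0 0 0" --pt "60 0 -5 0 0 0 0" --pt "60 0 0 0 0 0 0" --pt "60 0 0 0 0 0 0"

```text
time_s: 20.83
tcp_pos: [0.5298, -0.3953, 0.1704]
ee_rot: [[-0.996, 0.086, -0.001], [0.086, 0.996, 0.001], [0.001, 0.001, -1.0]]
wrist_force: [-0.5, 0.4, -0.5]
gripper_width: 0.601
gripper_force: 0.0
```

Run:
```python
from h import *
p=shot("wrist"); save(p,"w7.png"); s=p["s"];print(s["tcp_pos"],s["ee_rot"][:,0],s["time_s"],s["joints"].round(0))
W=cloud(p)
for m in masks_of("ring_b",p)[:3]:
    P=W[m["region"]];P=P[(P[:,2]>.003)&(P[:,2]<.03)]
    if len(P)>30: rep(P,(m["p"],m["xy"]))
p=shot("top");W=cloud(p)
for l in("cup","ring_a","caddy"):
  for m in masks_of(l,p)[:4]:
    P=W[m["region"]];P=P[~np.isnan(P[:,0])]
    if l=="caddy": P=P[(P[:,2]>.024)&(P[:,2]<.034)]
    if len(P)>9:rep(P,(l,round(m["p"],2)))
```

```text
[ 0.52981412 -0.39532427  0.17035378] [-9.96282306e-01  8.61460589e-02  6.50767481e-04] 20.8333 [-23.  29.   0.  -0. -62. -72.]
(0.84, [287.1, 204.4]) [ 530.9 -395.2] [32.3 33.2] 47.85 968 0.007385315841047832
('cup', 0.63) [469.  283.5] [51.5 55.6] 79.72 307 0.02274078781376636
('caddy', 0.7) [442.  248.7] [171.7 149.5] 85.82 617 0.02931926535001503
```

Emit:
drive_tool --pt "60 1 0 -38 0 0 0" --pt "60 0 0 -38 0 0 0" --pt "60 0 0 -38 0 0 0" --pt "60 0 0 -18 0 0 0" --pt "60 0 0 0 0 0 0"

```text
time_s: 21.55
tcp_pos: [0.5282, -0.3931, 0.0332]
ee_rot: [[-0.996, 0.085, -0.009], [0.085, 0.996, 0.005], [0.01, 0.004, -1.0]]
wrist_force: [-0.2, 0.6, -0.9]
gripper_width: 0.598
gripper_force: 0.0
```

Emit:
drive_tool --pt "60 0 0 -8 0 0 0" --pt "60 0 0 -8 0 0 0" --pt "60 0 0 0 0 0 0" --pt "60 0 0 0 0 0 0"

```text
time_s: 21.88
tcp_pos: [0.5319, -0.3957, 0.0236]
ee_rot: [[-0.996, 0.085, 0.002], [0.085, 0.996, -0.001], [-0.002, -0.001, -1.0]]
wrist_force: [0.1, -0.5, 0.6]
gripper_width: 0.6
gripper_force: 0.0
```

Emit:
drive_tool --pt "60 0 0 -2 0 0 0" --pt "60 0 0 0 0 0 0" --pt "40 0 0 0 0 0 0" --pt "30 0 0 0 0 0 0" --pt "0 0 0 0 0 0 0"

```text
time_s: 22.3
tcp_pos: [0.5315, -0.3956, 0.0209]
ee_rot: [[-0.996, 0.085, 0.0], [0.085, 0.996, -0.0], [-0.0, -0.0, -1.0]]
wrist_force: [0.0, -0.3, 0.2]
gripper_width: 0.458
gripper_force: 0.0
```

Emit:
drive_tool --pt "0 0 0 0 0 0 0" --pt "0 0 0 0 0 0 0" --pt "0 0 0 0 0 0 0"

```text
time_s: 22.55
tcp_pos: [0.5314, -0.3955, 0.0208]
ee_rot: [[-0.996, 0.085, 0.0], [0.085, 0.996, -0.0], [-0.0, -0.0, -1.0]]
wrist_force: [0.5, 0.2, 0.8]
gripper_width: 0.362
gripper_force: 30.0
```

Emit:
drive_tool --pt "0 0 0 10 0 0 0" --pt "0 0 0 25 0 0 0" --pt "0 0 0 38 0 0 0" --pt "0 0 0 38 0 0 0" --pt "0 0 0 38 0 0 0"

```text
time_s: 22.97
tcp_pos: [0.531, -0.3954, 0.1717]
ee_rot: [[-0.996, 0.085, -0.0], [0.085, 0.996, -0.0], [0.0, -0.0, -1.0]]
wrist_force: [1.2, -0.6, -0.0]
gripper_width: 0.363
gripper_force: 30.0
```

Emit:
drive_tool --pt "0 -5 37 5 0 0 0" --pt "0 -5 37 5 0 0 0" --pt "0 -5 37 5 0 0 0" --pt "0 -5 37 5 0 0 0" --pt "0 -5 37 5 0 0 0"

```text
time_s: 23.38
tcp_pos: [0.5057, -0.2091, 0.1955]
ee_rot: [[-0.996, 0.086, 0.001], [0.086, 0.996, -0.0], [-0.001, -0.0, -1.0]]
wrist_force: [0.8, 0.4, 0.4]
gripper_width: 0.363
gripper_force: 30.0
```

Emit:
drive_tool --pt "0 0 37 8 0 0 0" --pt "0 0 37 8 0 0 0" --pt "0 0 37 8 0 0 0" --pt "0 0 37 8 0 0 0" --pt "0 0 37 8 0 0 0"

```text
time_s: 23.8
tcp_pos: [0.5059, -0.0238, 0.2359]
ee_rot: [[-0.996, 0.085, 0.001], [0.085, 0.996, 0.0], [-0.001, 0.0, -1.0]]
wrist_force: [1.5, 0.2, 0.5]
gripper_width: 0.365
gripper_force: 30.0
```

Emit:
drive_tool --pt "0 0 37 8 0 0 0" --pt "0 0 37 8 0 0 0" --pt "0 0 37 8 0 0 0" --pt "0 0 37 8 0 0 0" --pt "0 0 37 8 0 0 0"

```text
time_s: 24.22
tcp_pos: [0.5057, 0.1612, 0.276]
ee_rot: [[-0.996, 0.085, 0.001], [0.085, 0.996, 0.001], [-0.001, 0.001, -1.0]]
wrist_force: [2.3, 0.4, 0.4]
gripper_width: 0.366
gripper_force: 30.0
```

Emit:
drive_tool --pt "0 10 30 8 0 0 0" --pt "0 0 15 8 0 0 0" --pt "0 0 0 0 0 0 0" --pt "0 0 0 0 0 0 0"

```text
time_s: 24.55
tcp_pos: [0.5161, 0.2051, 0.291]
ee_rot: [[-0.996, 0.084, 0.0], [0.084, 0.996, 0.0], [-0.0, 0.0, -1.0]]
wrist_force: [-0.0, 0.5, -0.1]
gripper_width: 0.362
gripper_force: 30.0
```

```bash
python3 look.py w8.png
```

```text
[0.51607217 0.20512088 0.29102946] [-9.96499874e-01  8.35935147e-02 -3.53436832e-04] 24.55
caddy [448.  249.4] [174.2 135.8] 85.68 4526 0.029397130146586237
 yaw -4.32 [[360.2, 195.8], [495.5, 369.2]]
 origin [465.  248.2] ring+20 [481.5 200.3] ring-20 [441.6 203.4] handle [373.8 255.1]
('cup', 0.77, array([356., 123.])) [468.5 284.9] [50.3 55.3] 80.84 2143 0.02406601945782022
('ring_a', 0.92, array([278., 266.])) [584.3 202.4] [ 31.9 172. ] 87.48 3004 0.2776390454033034
('ring_a', 0.76, array([284., 147.])) [482.6 201.8] [31.2 29.6] 0.28 526 0.015500763589453626
```

View pics/w8.png

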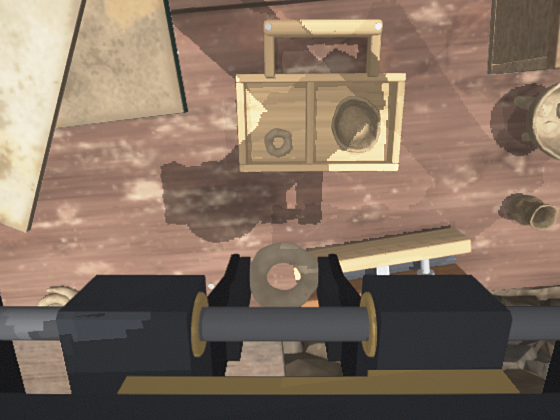

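Ring_a lies flat in the narrow bin at (278,142), and ring_b is in the jaws. I'll lower ring_b into the handle end of that bin.

Emit:
drive_tool --pt "0 -14 0 -35 0 0 0" --pt "0 -14 0 -35 0 0 0" --pt "0 -14 0 -35 0 0 0" --pt "0 -14 0 -35 0 0 0" --pt "0 -14 0 -35 0 0 0"

```text
time_s: 25.17
tcp_pos: [0.4456, 0.2032, 0.1146]
ee_rot: [[-0.996, 0.087, 0.001], [0.087, 0.996, 0.001], [-0.001, 0.001, -1.0]]
wrist_force: [0.4, -0.6, -0.1]
gripper_width: 0.363
gripper_force: 30.0
```

Emit:
drive_tool --pt "0 -5 -2 -35 0 0 0" --pt "0 0 0 -12 0 0 0" --pt "0 0 0 0 0 0 0" --pt "0 0 0 0 0 0 0"

```text
time_s: 25.5
tcp_pos: [0.4416, 0.2019, 0.0685]
ee_rot: [[-0.996, 0.086, -0.0], [0.086, 0.996, -0.001], [0.0, -0.001, -1.0]]
wrist_force: [-0.0, 0.0, -0.1]
gripper_width: 0.364
gripper_force: 30.0
```

Emit:
drive_tool --pt "0 0 1.5 -10 0 0 0" --pt "0 0 0 -6 0 0 0" --pt "0 0 0 0 0 0 0"

```text
time_s: 25.75
tcp_pos: [0.4417, 0.2039, 0.0529]
ee_rot: [[-0.996, 0.086, 0.0], [0.086, 0.996, 0.0], [-0.0, 0.0, -1.0]]
wrist_force: [0.2, -0.0, -0.0]
gripper_width: 0.366
gripper_force: 30.0
```

Emit:
drive_tool --pt "0 0 0 -3 0 0 0" --pt "0 0 0 -2 0 0 0" --pt "0 0 0 0 0 0 0"

```text
time_s: 26.0
tcp_pos: [0.4415, 0.204, 0.0477]
ee_rot: [[-0.996, 0.085, 0.0], [0.085, 0.996, 0.0], [-0.0, 0.0, -1.0]]
wrist_force: [-0.2, -0.1, 0.1]
gripper_width: 0.362
gripper_force: 30.0
```

Emit:
drive_tool --pt "0 0 0 -2 0 0 0" --pt "0 0 0 0 0 0 0"

```text
time_s: 26.17
tcp_pos: [0.4413, 0.204, 0.0455]
ee_rot: [[-0.996, 0.085, -0.0], [0.085, 0.996, 0.0], [0.0, 0.0, -1.0]]
wrist_force: [-0.5, -0.2, 0.6]
gripper_width: 0.361
gripper_force: 30.0
```

Nothing is touching with the tips 3 mm below the rim, so I'll keep lowering.

Emit:
drive_tool --pt "0 0 -0.5 -4 0 0 0" --pt "0 0 0 -4 0 0 0" --pt "0 0 0 0 0 0 0"

```text
time_s: 26.42
tcp_pos: [0.4408, 0.2031, 0.0367]
ee_rot: [[-0.996, 0.085, -0.001], [0.085, 0.996, -0.001], [0.001, -0.001, -1.0]]
wrist_force: [-0.2, -0.1, -0.0]
gripper_width: 0.361
gripper_force: 30.0
```

Emit:
drive_tool --pt "0 0 0 -4 0 0 0" --pt "0 0 0 -3 0 0 0" --pt "0 0 0 0 0 0 0"

```text
time_s: 26.67
tcp_pos: [0.4409, 0.2032, 0.0298]
ee_rot: [[-0.996, 0.085, -0.001], [0.085, 0.996, -0.001], [0.001, -0.001, -1.0]]
wrist_force: [0.7, -0.2, -1.0]
gripper_width: 0.365
gripper_force: 30.0
```

Emit:
drive_tool --pt "40 0 0 0 0 0 0" --pt "40 0 0 0 0 0 0" --pt "40 0 0 0 0 0 0"

```text
time_s: 26.92
tcp_pos: [0.4414, 0.2036, 0.0307]
ee_rot: [[-0.996, 0.085, 0.0], [0.085, 0.996, 0.0], [-0.0, 0.0, -1.0]]
wrist_force: [0.6, 0.2, 0.1]
gripper_width: 0.395
gripper_force: 0.2
```

Emit:
drive_tool --pt "40 0 0 5 0 0 0" --pt "40 0 0 15 0 0 0" --pt "40 0 0 20 0 0 0" --pt "40 0 0 40 0 0 0" --pt "40 0 0 40 0 0 0"

```text
time_s: 27.33
tcp_pos: [0.4405, 0.2028, 0.1515]
ee_rot: [[-0.996, 0.085, -0.002], [0.085, 0.996, -0.002], [0.002, -0.002, -1.0]]
wrist_force: [1.9, 0.9, -0.5]
gripper_width: 0.399
gripper_force: 0.0
```

Emit:
drive_tool --pt "40 16 0 28 0 0 0" --pt "40 16 0 28 0 0 0" --pt "40 16 0 28 0 0 0" --pt "40 16 0 28 0 0 0" --pt "40 16 0 28 0 0 0"

```text
time_s: 27.75
tcp_pos: [0.5216, 0.2031, 0.2929]
ee_rot: [[-0.996, 0.085, 0.001], [0.085, 0.996, 0.001], [-0.001, 0.001, -1.0]]
wrist_force: [1.1, 0.5, -0.2]
gripper_width: 0.404
gripper_force: 0.0
```

Emit:
drive_tool --pt "40 0 0 0 0 0 0" --pt "40 0 0 0 0 0 0"

```text
time_s: 27.92
tcp_pos: [0.5222, 0.2037, 0.2924]
ee_rot: [[-0.996, 0.086, 0.003], [0.086, 0.996, 0.003], [-0.003, 0.003, -1.0]]
wrist_force: [-0.2, 0.8, 0.0]
gripper_width: 0.398
gripper_force: 0.0
```

```bash
python3 look.py w9.png
```

```text
[0.52219474 0.20372083 0.29244418] [-0.99628826  0.08603164 -0.00287334] 27.9167
caddy [448.4 249.3] [174.2 135.3] 85.75 4670 0.02940397902934766
 yaw -4.25 [[361.3, 195.2], [496.0, 368.4]]
 origin [465.1 248. ] ring+20 [481.6 200.2] ring-20 [441.7 203.1] handle [373.9 254.8]
('ring_a', 0.65, array([270.,  94.])) [441.2 203.2] [32.6 33.7] 41.33 642 0.015225453078760415
('ring_a', 0.63, array([278., 132.])) [482.3 201.8] [27.7 29.7] 85.09 488 0.015666624483473918
```

Both rings lie flat in the narrow bin and the caddy is where it was. Now I'll turn the tool and move over the handle.

Emit:
drive_tool --pt "36 -11 4 -12 0 0 0.12" --pt "36 -11 4 -12 0 0 0.12" --pt "36 -11 4 -12 0 0 0.12" --pt "36 -11 4 -12 0 0 0.12" --pt "36 -11 4 -12 0 0 0.12"

```text
time_s: 28.53
tcp_pos: [0.465, 0.2233, 0.2292]
ee_rot: [[-0.867, -0.498, -0.001], [-0.498, 0.867, -0.001], [0.002, -0.0, -1.0]]
wrist_force: [0.7, 0.4, 0.2]
gripper_width: 0.36
gripper_force: 0.0
```

Emit:
drive_tool --pt "36 -11 4 -12 0 0 0.12" --pt "36 -11 4 -12 0 0 0.12" --pt "36 -11 4 -12 0 0 0.12" --pt "36 -12 4 -12 0 0 0.12" --pt "36 -12 4 -12 0 0 0.12"

```text
time_s: 28.95
tcp_pos: [0.408, 0.2431, 0.1693]
ee_rot: [[-0.435, -0.901, -0.001], [-0.901, 0.435, -0.001], [0.002, 0.0, -1.0]]
wrist_force: [1.1, -0.2, -0.0]
gripper_width: 0.362
gripper_force: 0.0
```

Emit:
drive_tool --pt "36 -12 4 -12 0 0 0.12" --pt "36 -12 4 -12 0 0 0.12" --pt "36 -12 4 -12 0 0 0.12" --pt "36 0 0 0 0 0 0" --pt "36 0 0 0 0 0 0"

```text
time_s: 29.37
tcp_pos: [0.3725, 0.255, 0.1339]
ee_rot: [[-0.096, -0.995, -0.001], [-0.995, 0.096, -0.002], [0.002, 0.001, -1.0]]
wrist_force: [0.5, 0.2, 0.6]
gripper_width: 0.36
gripper_force: 0.0
```

Emit:
drive_tool --pt "36 1 0 -25 0 0 0.02" --pt "36 0 0 -25 0 0 0" --pt "36 0 0 -15 0 0 0" --pt "36 0 0 0 0 0 0" --pt "36 0 0 0 0 0 0"

```text
time_s: 29.78
tcp_pos: [0.3749, 0.2555, 0.0696]
ee_rot: [[-0.077, -0.997, -0.0], [-0.997, 0.077, -0.001], [0.001, 0.0, -1.0]]
wrist_force: [-0.2, -0.6, 0.7]
gripper_width: 0.364
gripper_force: 0.0
```

Emit:
drive_tool --pt "36 0 0 -10 0 0 0" --pt "36 0 0 -10 0 0 0" --pt "36 0 0 -8 0 0 0" --pt "36 0 0 0 0 0 0" --pt "36 0 0 0 0 0 0"

```text
time_s: 30.2
tcp_pos: [0.3748, 0.2559, 0.0422]
ee_rot: [[-0.076, -0.997, 0.001], [-0.997, 0.076, 0.001], [-0.001, -0.001, -1.0]]
wrist_force: [-0.9, 0.5, -0.0]
gripper_width: 0.36
gripper_force: 0.0
```

Emit:
drive_tool --pt "36 -1 -1 -4 0 0 0" --pt "36 0 0 0 0 0 0" --pt "25 0 0 0 0 0 0" --pt "18 0 0 0 0 0 0" --pt "0 0 0 0 0 0 0"

```text
time_s: 30.62
tcp_pos: [0.3734, 0.2547, 0.0378]
ee_rot: [[-0.076, -0.997, 0.0], [-0.997, 0.076, 0.0], [-0.0, -0.0, -1.0]]
wrist_force: [0.4, 0.7, -0.6]
gripper_width: 0.217
gripper_force: 0.0
```

Emit:
drive_tool --pt "0 0 0 0 0 0 0" --pt "0 0 0 0 0 0 0" --pt "0 0 0 0 0 0 0"

```text
time_s: 30.87
tcp_pos: [0.3735, 0.2547, 0.0378]
ee_rot: [[-0.076, -0.997, 0.0], [-0.997, 0.076, 0.0], [-0.0, -0.0, -1.0]]
wrist_force: [-0.1, -0.8, 0.9]
gripper_width: 0.162
gripper_force: 30.0
```

```bash
cat > pose.py <<'E'
from h import *
p=shot("top");W=cloud(p);s=p["s"];y=s["ee_rot"][:,1]
a=np.degrees(np.arctan2(-y[1],-y[0]));h=s["tcp_pos"]
print("t",s["time_s"],"tool",(h*1000).round(1),"yaw",a.round(2),"w",round(s["gripper_width"],3),"F",s["wrist_force"].round(1),"j",s["joints"].round(0))
X=W.reshape(-1,3)
for l in ("caddy","fence","cup","ring_a"):
  for m in masks_of(l,p)[:3]:
    P=W[m["region"]];P=P[~np.isnan(P[:,0])]
    if l=="caddy": P=P[(P[:,2]>.024)&(P[:,2]<.034)]
    if l=="fence": P=P[P[:,2]>.038]
    if len(P)>9 and P[:,0].mean()>.35: rep(P,(l,round(m["p"],2)))
E
python3 pose.py
```

```text
t 30.8667 tool [373.5 254.7  37.8] yaw -4.35 w 0.162 F [-0.1 -0.8  0.9] j [ 55.  21. -38.   0. -31. -59.]
('caddy', 0.88) [452.8 248.1] [173.6 124.3] 84.05 384 0.029187782062021578
('fence', 0.58) [653.5 308.8] [ 89.6 201.8] 5.57 1477 0.04526481370881681
('ring_a', 0.58) [440.8 201. ] [31.9 28.7] 2.4 90 0.014844667038863186
('ring_a', 0.4) [482.1 203.1] [29.  29.2] 1.7 85 0.014622120088366455
```

Run:
```python
from h import *
def edges(Q,yaw,tag):
    q,R=box(Q,yaw)
    for side in(0,1):
        xs=[];ys=[]
        for y in np.arange(160,340,6):
            s=q[abs(q[:,1]-y)<3,0]
            if len(s)>4: xs.append(np.percentile(s,3 if side==0 else 97));ys.append(y)
        xs=np.array(xs);ys=np.array(ys)
        if len(xs)<8: continue
        k=abs(xs-np.median(xs))<4
        f=np.polyfit(ys[k],xs[k],1); print(tag,"side",side,"dyaw",np.degrees(-np.arctan(f[0])).round(2),"x at 250",np.polyval(f,250).round(2),k.sum(), "ext",np.percentile(q[:,1],[.5,99.5]).round(1))
Q=np.load("fence_0.89_0.047.npy"); q,_=box(Q,5.15); edges(Q[q[:,0]<660],5.15,"w2board")
for i in range(2):
    p=shot("top");W=cloud(p)
    for m in masks_of("fence",p)[:3]:
        P=W[m["region"]];P=P[P[:,2]>.0465]
        if len(P)>50 and P[:,0].mean()>.5:
            q,_=box(P,5.15);print(np.histogram(q[:,0],bins=np.arange(630,730,6)));edges(P[q[:,0]<655],5.15,"top")
            P=W[m["region"]];P=P[(P[:,2]>.04)];edges(P,5.15,"topblk")
print(sense()["time_s"])
```

```text
w2board side 0 dyaw 0.05 x at 250 636.19 30 ext [152.6 347.5]
w2board side 1 dyaw 0.08 x at 250 649.65 27 ext [152.6 347.5]
(array([ 19, 141, 128,  72,   9,   8,   9,   7,  12,  30,  26,  30,  21,
        24,  20,   2]), array([630, 636, 642, 648, 654, 660, 666, 672, 678, 684, 690, 696, 702,
       708, 714, 720, 726]))
top side 0 dyaw 0.01 x at 250 636.45 30 ext [150.2 346.8]
top side 1 dyaw 0.14 x at 250 649.9 29 ext [150.2 346.8]
topblk side 0 dyaw 0.0 x at 250 636.39 30 ext [149.  346.7]
topblk side 1 dyaw 0.57 x at 250 718.95 30 ext [149.  346.7]
(array([ 19, 141, 129,  74,   9,   8,   9,   7,   8,   5,   0,   0,   0,
         0,   0,   0]), array([630, 636, 642, 648, 654, 660, 666, 672, 678, 684, 690, 696, 702,
       708, 714, 720, 726]))
top side 0 dyaw 0.0 x at 250 636.46 30 ext [150.2 346.7]
top side 1 dyaw -0.02 x at 250 650.06 29 ext [150.2 346.7]
topblk side 0 dyaw 0.08 x at 250 635.79 30 ext [149.3 346.6]
topblk side 1 dyaw -0.06 x at 250 650.15 27 ext [149.3 346.6]
(array([ 26, 135, 125,  72,   9,  10,  10,   5,   9,  25,  27,  27,  28,
        19,  21,   1]), array([630, 636, 642, 648, 654, 660, 666, 672, 678, 684, 690, 696, 702,
       708, 714, 720, 726]))
top side 0 dyaw -0.27 x at 250 636.35 30 ext [150.4 345.9]
top side 1 dyaw -0.2 x at 250 650.05 29 ext [150.4 345.9]
topblk side 0 dyaw 0.02 x at 250 636.39 30 ext [149.6 346.4]
topblk side 1 dyaw 1.11 x at 250 719.29 26 ext [149.6 346.4]
31.3167
```

Emit:
drive_tool --pt "0 2 1 0 0 0 0.004" --pt "0 4 2 0 0 0 0.008" --pt "0 5 2 0 0 0 0.012" --pt "0 5 2 0 0 0 0.012" --pt "0 5 2 0 0 0 0.012"

```text
time_s: 31.73
tcp_pos: [0.3899, 0.2589, 0.0375]
ee_rot: [[-0.03, -0.999, -0.01], [-0.999, 0.031, -0.01], [0.01, 0.009, -1.0]]
wrist_force: [-12.4, -5.6, 18.7]
gripper_width: 0.156
gripper_force: 30.2
```

Emit:
drive_tool --pt "0 5 3 0 0 0 0.012" --pt "0 5 3 0 0 0 0.012" --pt "0 5 3 0 0 0 0.012" --pt "0 5 3 0 0 0 0.012" --pt "0 5 3 0 0 0 0.012"

```text
time_s: 32.15
tcp_pos: [0.4149, 0.2732, 0.0374]
ee_rot: [[0.029, -1.0, -0.01], [-1.0, -0.029, -0.011], [0.01, 0.011, -1.0]]
wrist_force: [-10.3, -7.6, 18.0]
gripper_width: 0.158
gripper_force: 30.3
```

Emit:
drive_tool --pt "0 5 3 0 0 0 0.012" --pt "0 5 2 0 0 0 0.012" --pt "0 5 2 0 0 0 0.012" --pt "0 5 2 0 0 0 0.012" --pt "0 4 1 0 0 0 0.01"

```text
time_s: 32.57
tcp_pos: [0.4395, 0.2845, 0.0376]
ee_rot: [[0.088, -0.996, -0.009], [-0.996, -0.088, -0.008], [0.008, 0.01, -1.0]]
wrist_force: [-10.9, -5.0, 16.2]
gripper_width: 0.159
gripper_force: 30.0
```

Emit:
drive_tool --pt "0 3 1 0 0 0 0" --pt "0 2 1 0 0 0 0" --pt "0 0 0 0 0 0 0" --pt "0 0 0 0 0 0 0"

```text
time_s: 32.9
tcp_pos: [0.4442, 0.2864, 0.0376]
ee_rot: [[0.088, -0.996, -0.009], [-0.996, -0.088, -0.009], [0.008, 0.01, -1.0]]
wrist_force: [-10.4, -6.4, 15.5]
gripper_width: 0.156
gripper_force: 30.0
```

```bash
python3 pose.py
```

```text
t 32.9 tool [444.2 286.4  37.6] yaw 5.04 w 0.156 F [-10.4  -6.4  15.5] j [ 50.  27. -26.  -0. -37. -45.]
('caddy', 0.73) [515.7 290.8] [142.6 174. ] 3.49 347 0.028851658768084692
('fence', 0.98) [654.4 307.4] [ 89.8 199.1] 5.24 1446 0.045493125824766015
('ring_a', 0.53) [517.8 242.6] [31.7 28.9] 88.05 84 0.014587166153332828
('ring_a', 0.39) [558.9 246.4] [26.8 28.5] 89.89 85 0.014697986229047989
```

The table is pushing back up with about 15 N, so the tool is pressing the caddy down. I'll ease the height and correct the sideways lag.

Emit:
drive_tool --pt "0 0 0 1 0 0 0" --pt "0 0 0 0 0 0 0" --pt "0 0 0 0 0 0 0"

```text
time_s: 33.4
tcp_pos: [0.4471, 0.2893, 0.0377]
ee_rot: [[0.089, -0.996, -0.003], [-0.996, -0.089, -0.003], [0.002, 0.003, -1.0]]
wrist_force: [-2.8, -2.4, 0.8]
gripper_width: 0.157
gripper_force: 29.9
```

Emit:
drive_tool --pt "0 0 0 1 0 0 0" --pt "0 0 0 0 0 0 0" --pt "0 0 0 0 0 0 0"

```text
time_s: 33.65
tcp_pos: [0.4484, 0.2906, 0.0389]
ee_rot: [[0.09, -0.996, -0.0], [-0.996, -0.09, -0.0], [0.0, 0.0, -1.0]]
wrist_force: [0.4, -0.6, -4.5]
gripper_width: 0.162
gripper_force: 30.1
```

Emit:
drive_tool --pt "0 0 0 -0.7 0 0 0" --pt "0 3 0.3 0 0 0 0" --pt "0 4 0.4 0 0 0 0" --pt "0 4 0.4 0 0 0 0" --pt "0 4 0.4 0 0 0 0"

```text
time_s: 34.07
tcp_pos: [0.464, 0.2922, 0.0388]
ee_rot: [[0.09, -0.996, 0.0], [-0.996, -0.09, 0.0], [-0.0, -0.0, -1.0]]
wrist_force: [-0.3, 0.4, -4.0]
gripper_width: 0.159
gripper_force: 30.1
```

Emit:
drive_tool --pt "0 1 0 0 0 0 0" --pt "0 0 0 0 0 0 0" --pt "0 0 0 0 0 0 0"

```text
time_s: 34.32
tcp_pos: [0.4643, 0.2918, 0.0387]
ee_rot: [[0.09, -0.996, -0.0], [-0.996, -0.09, -0.0], [0.0, 0.0, -1.0]]
wrist_force: [1.0, -0.6, -5.2]
gripper_width: 0.159
gripper_force: 30.1
```

```bash
cat > rel.py <<'E'
from h import *
s=sense();d=s["tcp_pos"][:2]*1000-[610.2,305.3];a=np.radians(5.2);u=np.array([np.cos(a),np.sin(a)]);v=np.array([-u[1],u[0]])
y=s["ee_rot"][:,1]
print("t",round(s["time_s"],2),"gap",(-(d@u)-142).round(2),"lat",(d@v).round(2),"yaw",np.degrees(np.arctan2(-y[1],-y[0])).round(2),"Fu",(s["wrist_force"][:2]@u).round(1),"Fv",(s["wrist_force"][:2]@v).round(1),"Fz",s["wrist_force"][2].round(1),"z",s["tcp_pos"][2].round(4))
E
python3 rel.py
```

```text
t 34.32 gap 4.51 lat -0.17 yaw 5.14 Fu 0.9 Fv -0.7 Fz -5.2 z 0.0387
```

Emit:
drive_tool --pt "0 0 0 -0.4 0 0 0" --pt "0 0 0 -0.4 0 0 0" --pt "0 0 0 0 0 0 0"

```text
time_s: 34.57
tcp_pos: [0.4642, 0.292, 0.0381]
ee_rot: [[0.09, -0.996, -0.0], [-0.996, -0.09, -0.0], [0.0, 0.0, -1.0]]
wrist_force: [-1.1, 0.1, -4.0]
gripper_width: 0.156
gripper_force: 30.0
```

Emit:
drive_tool --pt "0 0 0 -0.2 0 0 0" --pt "0 0 0 0 0 0 0" --pt "0 0 0 0 0 0 0"

```text
time_s: 34.82
tcp_pos: [0.4643, 0.292, 0.0379]
ee_rot: [[0.09, -0.996, -0.0], [-0.996, -0.09, -0.0], [0.0, 0.0, -1.0]]
wrist_force: [-0.9, -0.0, -3.8]
gripper_width: 0.157
gripper_force: 30.0
```

```bash
python3 rel.py
```

```text
t 34.82 gap 4.54 lat 0.0 yaw 5.16 Fu -0.9 Fv 0.1 Fz -3.8 z 0.0379
```

Emit:
drive_tool --pt "0 0 0 -0.3 0 0 0" --pt "0 0 0 0 0 0 0" --pt "0 0 0 0 0 0 0"

```text
time_s: 35.07
tcp_pos: [0.4643, 0.2921, 0.0377]
ee_rot: [[0.09, -0.996, 0.0], [-0.996, -0.09, 0.0], [-0.0, -0.0, -1.0]]
wrist_force: [-1.0, 0.4, -1.4]
gripper_width: 0.158
gripper_force: 30.0
```

Emit:
drive_tool --pt "0 2 0.2 0 0 0 0" --pt "0 2 0.2 0 0 0 0" --pt "0 2 0.2 0 0 0 0" --pt "0 2 0.2 0 0 0 0" --pt "0 0 0 0 0 0 0"

```text
time_s: 35.48
tcp_pos: [0.4713, 0.2921, 0.0377]
ee_rot: [[0.09, -0.996, -0.003], [-0.996, -0.09, -0.002], [0.002, 0.003, -1.0]]
wrist_force: [-6.6, -0.7, 4.0]
gripper_width: 0.165
gripper_force: 30.0
```

```bash
python3 rel.py
```

```text
t 35.48 gap -2.45 lat -0.59 yaw 5.17 Fu -6.7 Fv -0.1 Fz 4.0 z 0.0377
```

Emit:
drive_tool --pt "0 2 0.4 0 0 0 0" --pt "0 2 0.4 0 0 0 0" --pt "0 2 0.4 0 0 0 0" --pt "0 2 0.3 0 0 0 0" --pt "0 0 0 0 0 0 0"

```text
time_s: 35.9
tcp_pos: [0.4773, 0.2926, 0.0377]
ee_rot: [[0.09, -0.996, -0.006], [-0.996, -0.09, -0.005], [0.004, 0.007, -1.0]]
wrist_force: [-13.4, -1.1, 8.5]
gripper_width: 0.158
gripper_force: 30.0
```

Emit:
drive_tool --pt "0 0 0 0 0 0 0" --pt "0 0 0 0 0 0 0"

```text
time_s: 36.07
tcp_pos: [0.4773, 0.2926, 0.0377]
ee_rot: [[0.09, -0.996, -0.006], [-0.996, -0.09, -0.004], [0.004, 0.007, -1.0]]
wrist_force: [-11.7, -0.8, 7.9]
gripper_width: 0.159
gripper_force: 30.0
```

```bash
python3 rel.py
python3 - <<'E'
from h import *
p=shot("top");W=cloud(p)
for m in masks_of("fence",p)[:3]:
    P=W[m["region"]];P=P[P[:,2]>.0465]
    if len(P)>50 and P[:,0].mean()>.5:
        q,_=box(P,5.2);b=q[q[:,0]<700]
        print([ (round(np.percentile(q[(abs(q[:,1]-y)<6)&(q[:,0]<680),0],5),1)) for y in (160,200,249,300,340)])
E
```

```text
t 36.07 gap -8.47 lat -0.65 yaw 5.15 Fu -11.7 Fv 0.2 Fz 7.9 z 0.0377
```

Emit:
drive_tool --pt "0 1.5 0.3 0.2 0 0 0" --pt "0 1.5 0.3 0.2 0 0 0" --pt "0 1.5 0.3 0 0 0 0" --pt "0 0 0 0 0 0 0"

```text
time_s: 36.5
tcp_pos: [0.4809, 0.2929, 0.0377]
ee_rot: [[0.089, -0.996, -0.008], [-0.996, -0.089, -0.006], [0.005, 0.009, -1.0]]
wrist_force: [-14.3, -1.0, 7.8]
gripper_width: 0.156
gripper_force: 30.0
```

Emit:
drive_tool --pt "0 1 0.2 0 0 0 0" --pt "0 0 0 0 0 0 0" --pt "0 0 0 0 0 0 0"

```text
time_s: 36.75
tcp_pos: [0.4815, 0.2929, 0.0377]
ee_rot: [[0.089, -0.996, -0.009], [-0.996, -0.089, -0.006], [0.005, 0.009, -1.0]]
wrist_force: [-14.6, -1.2, 8.4]
gripper_width: 0.159
gripper_force: 30.0
```

```bash
python3 rel.py
python3 - <<'E'
from h import *
p=shot("top");W=cloud(p);f=p["frame"]
out=[]
q=W[...,:2]@box(np.zeros((1,3)),5.2)[1]*1000
z=W[...,2]
for y in (165,190,215,235,265,290,315,335):
    s=(abs(q[...,1]-y)<7)&(q[...,0]>640)&(q[...,0]<680)&(z>.0465)
    out.append((y,s.sum(),np.percentile(q[s][:,0],[5,95]).round(1).tolist() if s.sum()>3 else None))
print(out)
cam=shot("scene")
a=cv2.resize(f[105:235,130:330],(800,520),interpolation=cv2.INTER_CUBIC)
cv2.imwrite("pics/end.png",cv2.cvtColor(a,cv2.COLOR_RGB2BGR))
E
```

```text
t 36.75 gap -12.73 lat -0.65 yaw 5.13 Fu -14.7 Fv 0.1 Fz 8.4 z 0.0377
[(165, np.int64(24), [649.0, 661.3]), (190, np.int64(25), [648.4, 662.5]), (215, np.int64(24), [648.4, 661.1]), (235, np.int64(32), [648.1, 673.5]), (265, np.int64(23), [647.7, 661.9]), (290, np.int64(29), [648.9, 663.4]), (315, np.int64(24), [648.7, 662.4]), (335, np.int64(23), [648.7, 663.9])]
```

View pics/end.png

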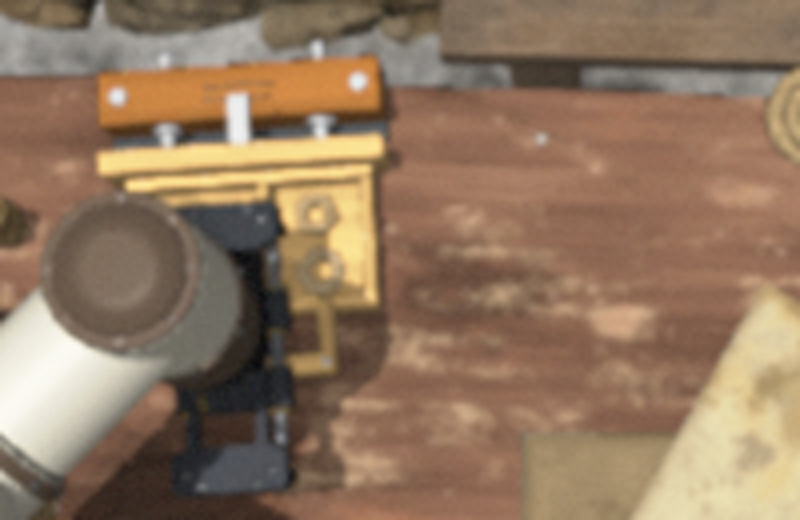

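The tongue tip at about (237,93) sits between the two dark lines at y≈85 and y≈101. The rings are in their bin, the caddy front is parallel to the board, and the force and depth readings put travel at 12–13 mm. I'll add about 1.5 mm to reach mid-range and check that it holds.

Emit:
drive_tool --pt "0 1 0.1 0 0 0 0" --pt "0 1 0.1 0 0 0 0" --pt "0 0 0 0 0 0 0" --pt "0 0 0 0 0 0 0" --pt "0 0 0 0 0 0 0"

```text
time_s: 37.27
tcp_pos: [0.4832, 0.293, 0.0377]
ee_rot: [[0.089, -0.996, -0.009], [-0.996, -0.089, -0.006], [0.006, 0.01, -1.0]]
wrist_force: [-15.2, -1.5, 9.6]
gripper_width: 0.159
gripper_force: 30.0
```

Emit:
drive_tool --pt "0 0 0 0 0 0 0" --pt "0 0 0 0 0 0 0" --pt "0 0 0 0 0 0 0" --pt "0 0 0 0 0 0 0" --pt "0 0 0 0 0 0 0"

```text
time_s: 37.68
tcp_pos: [0.4832, 0.2931, 0.0377]
ee_rot: [[0.089, -0.996, -0.009], [-0.996, -0.089, -0.006], [0.006, 0.01, -1.0]]
wrist_force: [-17.0, -1.7, 9.6]
gripper_width: 0.158
gripper_force: 30.0
```

```bash
python3 rel.py
python3 - <<'E'
from h import *
p=shot("top");W=cloud(p)
q=W[...,:2]@box(np.zeros((1,3)),5.2)[1]*1000;z=W[...,2]
for y in (165,215,265,335):
    s=(abs(q[...,1]-y)<7)&(q[...,0]>640)&(q[...,0]<680)&(z>.0465)
    print(y,np.percentile(q[s][:,0],[3,50]).round(1))
s=(z>.02)&(z<.034)&(q[...,0]>540)&(q[...,0]<650);print("caddy ext y",np.percentile(q[s][:,1],[1,99]).round(1))
p=shot("scene");W=cloud(p)
for m in masks_of("cup",p)[:3]:
    P=W[m["region"]];P=P[P[:,2]>.012]
    if len(P)>9: rep(P,m["p"])
E
```

```text
t 37.68 gap -14.37 lat -0.66 yaw 5.12 Fu -17.1 Fv -0.1 Fz 9.6 z 0.0377
165 [649.  655.9]
215 [650.1 656.6]
265 [649.7 657.7]
335 [649.7 658.2]
caddy ext y [-653.6  581.2]
0.49 [570.2 337.6] [56.2 41.1] 62.04 101 0.028696435518201082
0.29 [544.9 293. ] [163.7 174.1] 6.9 629 0.026374266275547235
```

```bash
python3 -c "
from station import finish_job
print(finish_job())"
```

```text
the job is handed in; nothing more can be done
None
```

The cup is in the wide bin and both rings are in the narrow bin. The caddy is held against the fence, square and within 1 mm of centre, with the board pressed in about 14 mm and the tongue tip between the lines; while lining it up I carried it slightly lifted (up to about 1 mm) for about 15 mm, just short of the fence, instead of sliding it.

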